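Block up a syringe drawer for storage

TASK

Lay every syringe that is on the worktop into a lane of the open drawer, one to a lane, nose to the back of the drawer and right up to the rear wall, without moving its plunger. Then fill the gap left between each thumb disc and the drawer front with the one cork piece that fits (a long one for a pushed-in plunger, a short one for a half-out plunger, none for a fully drawn one) so that nothing can slide. When all are blocked, push the drawer fully shut; leave the sample cup standing.

Things in the scene. Friction and masses are not known exactly. Their poses are not given: they have to be found in the camera images.
- tray_in (a point): point on the drawer floor (12 mm above the worktop; moves with the drawer), at the inner face of the drawer front, midway across. x points to the back of the drawer, away from the robot; y left, z up. Inside 169 mm long (rear wall at x = 169 mm, 24 mm high); side walls 18 mm high at y = +-130 mm. Four identical lanes along x, centred at y = -84, -28, 28, 84 mm.
- tray_lanes (a point): point on the drawer floor 117 mm behind tray_in, midway across, axes as tray_in (lanes at y = -84, -28, 28, 84 mm here too). Grey ribs 8 mm high bound the lanes: lanes are 34 mm wide from 117 to 25 mm in front of this point and 28 mm wide from 25 to 52 mm behind it; between, there are no ribs: room for fingers beside a barrel. A syringe nosed against the rear wall has its origin at x = 0.
- tray_front (a point): centre of the outer face of the drawer front, a flat white plate 272 mm wide and 6 mm thick (inner face = tray_in), from 5 to 47 mm above the worktop; x points into the unit. Push on this face to shut the drawer.
- unit: low fixed white storage unit that the drawer slides into, 185 x 272 x 50 mm, origin at the centre of its underside, x pointing away from the robot; its open front lies at x = -92.5 mm. Clear height inside above the drawer floor 32 mm, so contents must lie flat. Its roof reaches over the rear of the drawer once the drawer is less than 173 mm out.
- tray (a joint): how far the drawer is pulled out of the unit, in m: 0 shut (front plate against the unit), 0.190 fully out. Slides stiffly (about 3 N) and stays where it is left.
- syringe_a: plastic syringe with plunger fully pushed in; lies on its side on the worktop. Clear barrel 22 mm diameter, 80 mm long, origin on the axis at mid barrel (11 mm above what it lies on), x towards the nose; a grey nose cap 10 mm diameter reaches to x = +52 mm; a flat white finger flange 28 mm wide, 22 mm high, 3 mm thick at x = -38.5 mm. About 57 g. Grip it across the barrel. May be absent.
- syringe_a_thumb (a point): centre of the outer face of the thumb disc (20 mm diameter) at the plunger end of syringe_a; 50 mm behind the syringe's origin along -x.
- syringe_a_plunger (a joint): plunger of syringe_a, in m: 0 pushed in, 0.060 drawn out. Held by about 6 N of friction; leave as it is.
- syringe_b: plastic syringe with plunger fully pushed in, same as syringe_a; lies on its side on the worktop. Clear barrel 22 mm diameter, 80 mm long, origin on the axis at mid barrel (11 mm above what it lies on), x towards the nose; a grey nose cap 10 mm diameter reaches to x = +52 mm; a flat white finger flange 28 mm wide, 22 mm high, 3 mm thick at x = -38.5 mm. About 57 g. Grip it across the barrel. May be absent.
- syringe_b_thumb (a point): centre of the outer face of the thumb disc (20 mm diameter) at the plunger end of syringe_b; 50 mm behind the syringe's origin along -x.
- syringe_b_plunger (a joint): plunger of syringe_b, in m: 0 pushed in, 0.060 drawn out. Held by about 6 N of friction; leave as it is.
- syringe_c: plastic syringe with plunger half out (30 mm); lies on its side on the worktop. Clear barrel 22 mm diameter, 80 mm long, origin on the axis at mid barrel (11 mm above what it lies on), x towards the nose; a grey nose cap 10 mm diameter reaches to x = +52 mm; a flat white finger flange 28 mm wide, 22 mm high, 3 mm thick at x = -38.5 mm. About 57 g. Grip it across the barrel. May be absent.
- syringe_c_thumb (a point): centre of the outer face of the thumb disc (20 mm diameter) at the plunger end of syringe_c; 80 mm behind the syringe's origin along -x.
- syringe_c_plunger (a joint): plunger of syringe_c, in m: 0 pushed in, 0.060 drawn out. Held by about 6 N of friction; leave as it is.
- syringe_d: plastic syringe with plunger drawn right out (60 mm); lies on its side on the worktop. Clear barrel 22 mm diameter, 80 mm long, origin on the axis at mid barrel (11 mm above what it lies on), x towards the nose; a grey nose cap 10 mm diameter reaches to x = +52 mm; a flat white finger flange 28 mm wide, 22 mm high, 3 mm thick at x = -38.5 mm. About 57 g. Grip it across the barrel. May be absent.
- syringe_d_thumb (a point): centre of the outer face of the thumb disc (20 mm diameter) at the plunger end of syringe_d; 110 mm behind the syringe's origin along -x.
- syringe_d_plunger (a joint): plunger of syringe_d, in m: 0 pushed in, 0.060 drawn out. Held by about 6 N of friction; leave as it is.
- long_1: long cork blocking piece, 60 x 26 x 26 mm, origin at its centre, 60 mm along its x. 25 g.
- long_2: long cork blocking piece, 60 x 26 x 26 mm, origin at its centre, 60 mm along its x. 25 g.
- short_1: short cork blocking piece, 30 x 26 x 26 mm, origin at its centre, 30 mm along its x. 14 g.
- short_2: short cork blocking piece, 30 x 26 x 26 mm, origin at its centre, 30 mm along its x. 14 g.
- cup: bystander: a closed sample cup with screw lid standing on the worktop, 39 mm diameter, 74 mm high, origin at the centre of its underside.
Not all that is in view belongs to the job. What is shaped like the syringe_c but blue or turquoise is not meant.

How it is judged:
On the way:
1. every syringe lies in a lane and is blocked by its fitting cork piece, with the drawer still out (x of syringe_a in the frame of tray_in between 0.105 and 0.121 m and z of each of syringe_a, syringe_b, syringe_c, syringe_d in the frame of tray_in below 0.022 m and x of each of syringe_a_thumb, syringe_b_thumb, syringe_c_thumb, syringe_d_thumb in the frame of tray_in below 0.085 m and z of each of syringe_a_thumb, syringe_b_thumb, syringe_c_thumb, syringe_d_thumb in the frame of tray_in below 0.024 m and (y of syringe_a in the frame of tray_in between -0.093 and -0.075 m or y of syringe_a in the frame of tray_in between -0.037 and -0.019 m or y of syringe_a in the frame of tray_in between 0.019 and 0.037 m or y of syringe_a in the frame of tray_in between 0.075 and 0.093 m) and value of joint each of syringe_a_plunger, syringe_b_plunger below 0.008 m and distance between any of long_1, long_2 and syringe_a_thumb below 0.041 m and linear speed of each of syringe_a, syringe_b, syringe_c, syringe_d below 0.03 m/s and x of syringe_b in the frame of tray_in between 0.105 and 0.121 m and (y of syringe_b in the frame of tray_in between -0.093 and -0.075 m or y of syringe_b in the frame of tray_in between -0.037 and -0.019 m or y of syringe_b in the frame of tray_in between 0.019 and 0.037 m or y of syringe_b in the frame of tray_in between 0.075 and 0.093 m) and distance between any of long_1, long_2 and syringe_b_thumb below 0.041 m and x of syringe_c in the frame of tray_in between 0.105 and 0.121 m and (y of syringe_c in the frame of tray_in between -0.093 and -0.075 m or y of syringe_c in the frame of tray_in between -0.037 and -0.019 m or y of syringe_c in the frame of tray_in between 0.019 and 0.037 m or y of syringe_c in the frame of tray_in between 0.075 and 0.093 m) and value of joint syringe_c_plunger between 0.022 and 0.038 m and distance between any of short_1, short_2 and syringe_c_thumb below 0.027 m and x of syringe_d in the frame of tray_in between 0.105 and 0.121 m and (y of syringe_d in the frame of tray_in between -0.093 and -0.075 m or y of syringe_d in the frame of tray_in between -0.037 and -0.019 m or y of syringe_d in the frame of tray_in between 0.019 and 0.037 m or y of syringe_d in the frame of tray_in between 0.075 and 0.093 m) and value of joint syringe_d_plunger above 0.052 m and value of joint tray above 0.1 m), for 0.2 s.
At the end, for the whole second after the job is handed in: Drawer shut within 6 mm; each syringe flat in a lane (9 mm), nose to the back (origin 105-121 mm from the drawer front), plunger unchanged (8 mm); a long piece (centre within 41 mm of the thumb disc) behind each pushed-in plunger, a short one (27 mm) behind the half-out one; cup standing (x of syringe_a in the frame of tray_in between 0.105 and 0.121 m and z of each of syringe_a, syringe_b, syringe_c, syringe_d in the frame of tray_in below 0.022 m and x of each of syringe_a_thumb, syringe_b_thumb, syringe_c_thumb, syringe_d_thumb in the frame of tray_in below 0.085 m and z of each of syringe_a_thumb, syringe_b_thumb, syringe_c_thumb, syringe_d_thumb in the frame of tray_in below 0.024 m and (y of syringe_a in the frame of tray_in between -0.093 and -0.075 m or y of syringe_a in the frame of tray_in between -0.037 and -0.019 m or y of syringe_a in the frame of tray_in between 0.019 and 0.037 m or y of syringe_a in the frame of tray_in between 0.075 and 0.093 m) and value of joint each of syringe_a_plunger, syringe_b_plunger below 0.008 m and distance between any of long_1, long_2 and syringe_a_thumb below 0.041 m and linear speed of each of syringe_a, syringe_b, syringe_c, syringe_d below 0.03 m/s and x of syringe_b in the frame of tray_in between 0.105 and 0.121 m and (y of syringe_b in the frame of tray_in between -0.093 and -0.075 m or y of syringe_b in the frame of tray_in between -0.037 and -0.019 m or y of syringe_b in the frame of tray_in between 0.019 and 0.037 m or y of syringe_b in the frame of tray_in between 0.075 and 0.093 m) and distance between any of long_1, long_2 and syringe_b_thumb below 0.041 m and x of syringe_c in the frame of tray_in between 0.105 and 0.121 m and (y of syringe_c in the frame of tray_in between -0.093 and -0.075 m or y of syringe_c in the frame of tray_in between -0.037 and -0.019 m or y of syringe_c in the frame of tray_in between 0.019 and 0.037 m or y of syringe_c in the frame of tray_in between 0.075 and 0.093 m) and value of joint syringe_c_plunger between 0.022 and 0.038 m and distance between any of short_1, short_2 and syringe_c_thumb below 0.027 m and x of syringe_d in the frame of tray_in between 0.105 and 0.121 m and (y of syringe_d in the frame of tray_in between -0.093 and -0.075 m or y of syringe_d in the frame of tray_in between -0.037 and -0.019 m or y of syringe_d in the frame of tray_in between 0.019 and 0.037 m or y of syringe_d in the frame of tray_in between 0.075 and 0.093 m) and value of joint syringe_d_plunger above 0.052 m and value of joint tray below 0.006 m and angle between cup's own z axis and vertical below 0.3 rad); the robot touches nothing.
It fails at once if the sample cup is knocked over (angle between cup's own z axis and vertical above 0.6 rad).
Of syringe_a, syringe_b, syringe_c, syringe_d only 3 to 4 are there at a start; the rules pass over those that are not, and their reading is None.
At some moment in a run one of long_1, long_2, short_1, short_2, syringe_a, syringe_b, syringe_c, syringe_d may be knocked a few centimetres aside while the robot is not near it.
Once in a run the grip may slacken for a moment while it holds something.
It also fails if it takes over 210 s, if anything falls off the work surface, if the arm or the gripper's body presses on something with over 40 N, if the wrist force passes 120 N, or if a joint passes its speed limit or range.

ROBOT

A 7-joint arm with a two-finger parallel gripper is mounted at the origin on a cart in front of the work surface, level with it; the furniture and walls round the work are solid. World frame = base frame: x ahead of the robot, y to its left, z up, the work surface at z = 0. Lengths are in m, angles in rad, forces in N, time in s.
With the tool pointing down it reaches from about 0.4 to 0.9 m from the base axis. Payload 5.5 kg.
Tool frame: the origin (TCP) lies on the centre line of the jaws, within the pads' length; the fingertips stand ahead of it and the grasp point (between the pads) lies 2 mm behind it (bot.tcp_to_tips is the z of the fingertips in the tool frame, in m); z points along the fingers, y is the line along which they close (so a half turn about z gives the same grasp; the last joint's range is limited). The gripper opens to 92 mm and grips with 3 to 60 N. Pads are 19 mm wide; open, the fingers measure 130 mm over their backs; the gripper's body (75 mm by 190 mm) begins 47 mm behind the grasp point.
Start: joints at [1.53, 0.501, -0.427, 1.55, 0.221, 1.138, -0.21], TCP at [0.194, -0.62, 0.244] pointing down, gripper open.
Joint ranges: [-2.88, 2.88], [-0.31, 2.03], [-1.54, 1.56], [0.2, 2.42], [-1.41, 4.55], [0.19, 2.02], [-2.57, 2.57]. Speed limits (rad/s): [2.57, 2.57, 3.14, 3.14, 3.14, 3.14, 3.14].

INTERFACE

Orientations are given as a unit quaternion [x, y, z, w].
In Python, from station import telemetry, grab_frame, bot gives the robot as it stands. The module is installed in compiled form; this text tells all that it offers.
- The arm moves only by the tool carry_out, never from a script. Its argument "series" is a list of rows, each an object of numbers: "grip": the finger opening in cm, from 0 to 9.18; "tx", "ty", "tz": the shift along the tool's x, y, z in cm; "yaw": the turn about the tool's z in rad. A call has 1 to 20 rows; each row shifts and turns the commanded pose from where the row before left it, along the tool's axes as they then stand; what a row does not reach is not made up. A row lasts 1/10 s, in which the tool goes at most 50 mm and 8.59 degrees, less where a joint would pass 70% of its speed; a pose out of reach is approached as far as the arm can. A call with a gripper value outside its range is refused whole. The fingers move at their own pace and stop on an object; "squeeze" is the grip in N (left out, the last holds). Time passes only in rows, so rows that do not move let the fingers close. It gives the time, the measured TCP pose, the force, the opening and the grip force at its end, in the units of the state.
- telemetry.get_state(): the state, without advancing time (a new reading comes with each control period).
- grab_frame(name): name is "scene" or "top" or "wrist"; returns a dict with "frame" (420x560x3 uint8, red, green, blue), "camera_matrix" (3x3 intrinsics, pixels), "distortion" ([k1, k2, p1, p2, k3] as OpenCV has them; the pictures are not rectified), "R" (3x3) and "t" (3): a world point X has camera coordinates R X + t; the wrist camera has in their place "hand_eye" (4x4, takes a point from camera to tool coordinates, whose origin is the TCP and whose axes are the flange's). Camera axes: x right, y down, z forward; pixel columns grow to the right and rows downward; lengths in m; the calibration is good to about 2 mm. A picture is of the moment at which its call begins: read the wrist's pose just before it. There is no depth.
- bot.job_done(): hands the job in; it is judged then, once.
The state is a dict: "clock": time; "joint_pos": joint angles; "dq": joint speeds; "tau": joint torques, N m; "position": TCP position; "ee_rot": TCP orientation; "force": force on the tool from outside, world axes, zero at the start; "moment": the same for the moment, N m; "width": finger opening in m; "gripper_force": force on a finger pad.
Only numpy, scipy, OpenCV 4.12 (cv2) and the standard library are available. Lean on these libraries where they do the work, as an engineer would, in place of code of your own. Each camera call takes 0.05 s, during which the arm holds its last target. There are 200 camera calls.

## Working session

There is one attempt and no reset: what is moved stays moved. The work goes in short steps, Python scripts to look and compute and a tool call to move; the robot and the scene stay as the last step left them, time stands still between calls to the robot, and variables do not carry over. Pictures are saved under pics/ and viewed, at most 14 in all, crops included, and the job is handed in when it is done.

Besides the shell and the picture viewer there is one more tool, called after ">>>" by a JSON object that holds its "fn" and its "kwargs". carry_out: Moves the arm, as the interface text tells. Its arguments: {"type":"object","properties":{"series":{"type":"array","items":{"type":"object","properties":{"grip":{"type":"number"},"tx":{"type":"number"},"ty":{"type":"number"},"tz":{"type":"number"},"yaw":{"type":"number"}}}},"squeeze":{"type":"number"}},"required":["series"]}

```bash
mkdir -p pics; cat > h.py <<'E'
import numpy as np, cv2
from station import telemetry, grab_frame, bot
from scipy.spatial.transform import Rotation as Ro
def grab(name, fn=None):
    s=telemetry.get_state(); f=grab_frame(name)
    if 'hand_eye' in f:
        T=np.eye(4);T[:3,:3]=Ro.from_quat(s['ee_rot']).as_matrix();T[:3,3]=s['position']
        M=T@np.array(f['hand_eye']); f['R']=M[:3,:3].T; f['t']=-M[:3,:3].T@M[:3,3]
    if fn: cv2.imwrite('pics/'+fn, cv2.cvtColor(f['frame'],cv2.COLOR_RGB2BGR))
    return f
def ray(f,uv,z):
    uv=np.array(uv,float).reshape(-1,1,2)
    p=cv2.undistortPoints(uv,np.array(f['camera_matrix']),np.array(f['distortion']))[:,0]
    R=np.array(f['R']);t=np.array(f['t']); c=-R.T@t
    d=np.c_[p,np.ones(len(p))]@R
    return c+d*((z-c[2])/d[:,2])[:,None]
def proj(f,X):
    R=np.array(f['R']);return cv2.projectPoints(np.array(X,float).reshape(-1,3),cv2.Rodrigues(R)[0],np.array(f['t'],float),np.array(f['camera_matrix']),np.array(f['distortion']))[0][:,0]
E
python3 - <<'E'
from h import *
f=grab('top','top0.png');g=grab('scene','scene0.png')
for k in(f,g): 
  R=np.array(k['R']);print(-R.T@np.array(k['t']));print(R[2]);print(k['camera_matrix'])
s=telemetry.get_state();print(s, bot.tcp_to_tips)
print(np.array(grab_frame('wrist')['hand_eye']).round(3))
E
```

```text
[ 0.45670281 -0.03794631  1.2920532 ]
[ 0.05824137 -0.00890422 -0.99826282]
[[451.77904478   0.         278.91566522]
 [  0.         451.77904478 209.31016036]
 [  0.           0.           1.        ]]
[-0.22051293  0.42639073  0.87862954]
[ 0.61919875 -0.3947745  -0.67878274]
[[410.74581983   0.         277.21452127]
 [  0.         410.74581983 204.67999393]
 [  0.           0.           1.        ]]
{'clock': 0.1, 'joint_pos': array([ 1.53018416,  0.50174677, -0.42678754,  1.5513179 ,  0.22076351,
        1.1383191 , -0.21030671]), 'dq': array([ 2.93923950e-05, -3.07292028e-03, -9.17439275e-04, -1.91990962e-03,
        8.10291714e-04, -6.35070035e-04,  9.50199953e-04]), 'tau': array([-1.08148484e-02, -5.67864990e+01, -5.83833754e+00, -2.79913419e+01,
       -6.90599391e-02,  2.40899704e-02,  5.76338175e-05]), 'position': array([ 0.19423449, -0.61967587,  0.24279634]), 'ee_rot': array([ 9.88483812e-01,  1.51324121e-01, -9.19074438e-05, -8.69625255e-04]), 'force': array([-0.03899802,  0.06479505, -0.44577312]), 'moment': array([ 0.0275476 ,  0.01460376, -0.00514815]), 'gripper_force': 0.0, 'width': 0.09186269213554663} 0.017
[[-0.    -0.955 -0.295  0.079]
 [ 1.    -0.    -0.    -0.002]
 [ 0.    -0.295  0.955 -0.14 ]
 [ 0.     0.     0.     1.   ]]
```

View pics/top0.png

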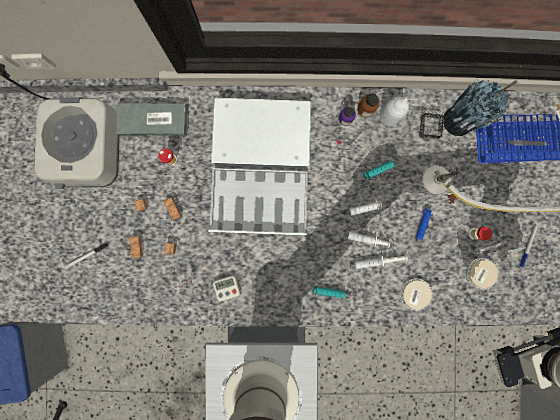

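View pics/scene0.png

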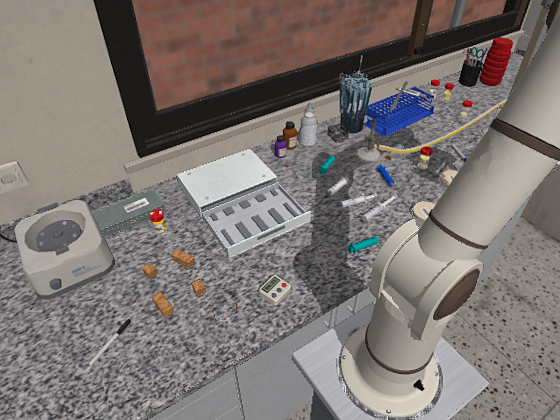

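The top view shows three white syringes near (366,209), (369,240) and (381,262), four corks near (140,204), (172,208), (136,247) and (169,248), and the drawer open at (258,200). There are turquoise or blue decoys at (379,170), (330,293) and (424,223). I'll confirm with an enlarged crop.

```bash
python3 - <<'E'
import cv2
a=cv2.imread('pics/top0.png')
b=cv2.resize(a[150:310,310:470],(600,600),interpolation=cv2.INTER_CUBIC)
c=cv2.resize(a[190:270,110:190],(200,200),interpolation=cv2.INTER_CUBIC)
d=cv2.resize(a[200:290,450:550],(200,180),interpolation=cv2.INTER_CUBIC)
b2=cv2.copyMakeBorder(b,0,0,0,200,cv2.BORDER_CONSTANT);b2[:200,600:]=c;b2[210:390,600:]=d
cv2.imwrite('pics/crop0.png',b2)
from h import *
f=grab('top'); I=f['frame']; hsv=cv2.cvtColor(I,cv2.COLOR_RGB2HSV)
# corks
m=cv2.inRange(hsv,(5,110,90),(20,255,255)); m[:185]=0;m[270:]=0;m[:,:115]=0;m[:,195:]=0
cs,_=cv2.findContours(m,cv2.RETR_EXTERNAL,cv2.CHAIN_APPROX_NONE)
for c in cs:
  if cv2.contourArea(c)<30: continue
  M=cv2.moments(c);r=cv2.minAreaRect(c);box=ray(f,cv2.boxPoints(r),.02);cen=ray(f,[[M['m10']/M['m00'],M['m01']/M['m00']]],.02)[0]
  e=[box[1]-box[0],box[2]-box[1]];e.sort(key=np.linalg.norm)
  print('cork',r,cen.round(4),'ang',np.degrees(np.arctan2(e[1][1],e[1][0])).round(1),np.linalg.norm(e,axis=1).round(3))
# drawer/unit corners
for z,uv in((.05,[[214,99],[310,99],[213,162],[309,163]]),(.047,[[209,233],[306,235]])): print(ray(f,uv,z).round(3))
E
```

```text
cork ((168.5, 248.0), (10.0, 9.0), 90.0) [0.4191 0.2595 0.02  ] ang -179.0 [0.026 0.028]
cork ((135.28822326660156, 246.74705505371094), (20.24787712097168, 9.970545768737793), 85.60128784179688) [0.422  0.3568 0.02  ] ang -174.4 [0.029 0.057]
cork ((140.32354736328125, 204.7941436767578), (10.914102554321289, 9.943960189819336), 75.96376037597656) [0.5409 0.3449 0.02  ] ang -164.5 [0.028 0.031]
cork ((172.30001831054688, 208.60003662109375), (21.0190372467041, 9.838699340820312), 63.43495178222656) [0.5305 0.2539 0.02  ] ang -152.3 [0.028 0.06 ]
[[ 0.838  0.135  0.05 ]
 [ 0.84  -0.134  0.05 ]
 [ 0.659  0.135  0.05 ]
 [ 0.659 -0.132  0.05 ]]
[[ 0.463  0.143  0.047]
 [ 0.459 -0.124  0.047]]
```

View pics/crop0.png

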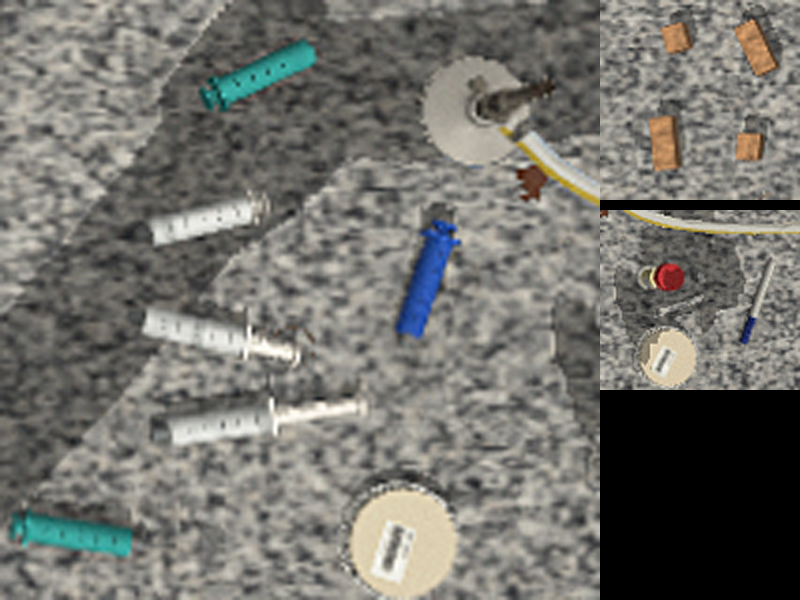

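The crop shows one white syringe with its plunger in, one half out and one drawn right out, all with noses to the left (+y). The turquoise and blue ones are decoys. Next I'll look from close by with the wrist camera.

>>> {"fn": "carry_out", "kwargs": {"series": [{"tx": 3.2, "ty": -1.5, "tz": -0.6}, {"tx": 3.2, "ty": -1.5, "tz": -0.6}, {"tx": 3.2, "ty": -1.5, "tz": -0.6}, {"tx": 3.2, "ty": -1.5, "tz": -0.6}, {"tx": 3.2, "ty": -1.5, "tz": -0.6}, {"tx": 3.2, "ty": -1.5, "tz": -0.6}, {"tx": 3.2, "ty": -1.5, "tz": -0.6}, {"tx": 3.2, "ty": -1.5, "tz": -0.6}, {"tx": 3.2, "ty": -1.5, "tz": -0.6}, {"tx": 3.2, "ty": -1.5, "tz": -0.6}, {"yaw": -0.12}, {"yaw": -0.12}, {"yaw": -0.12}, {"yaw": -0.12}, {"yaw": -0.12}, {"yaw": -0.12}, {"yaw": -0.12}, {"yaw": -0.12}, {"yaw": -0.12}, {"yaw": -0.12}]}}

```text
validation failed for argument at $.se...
```

```bash
cat >> h.py <<'E'
def pose():
    s=telemetry.get_state();R=Ro.from_quat(s['ee_rot']).as_matrix();th=np.arctan2(R[1,0],R[0,0])
    print('t',round(s['clock'],1),'p',s['position'].round(4),'th',round(th,3),'tilt',np.round(np.degrees(np.arccos(-R[2,2])),2),'w',s['width'].__round__(4),'q',s['joint_pos'].round(2),'F',s['force'].round(1),'gf',round(s['gripper_force'],1))
    return s['position'],th,R
def go(x,y,z,th=None):
    p,t0,R=pose(); d=R.T@(np.array([x,y,z])-p)*100
    print('go tx ty tz',d.round(2),'yaw',None if th is None else round(-(th-t0),3), '(translate before yaw)')
E
python3 - <<'E'
from h import *
pose(); f=grab('wrist','w1.png')
E
```

```text
t 0.2 p [ 0.1943 -0.6199  0.2431] th 0.304 tilt 0.07 w 0.0919 q [ 1.53  0.5  -0.43  1.55  0.22  1.14 -0.21] F [-0.2 -0.4  0.2] gf 0.0
```

View pics/w1.png

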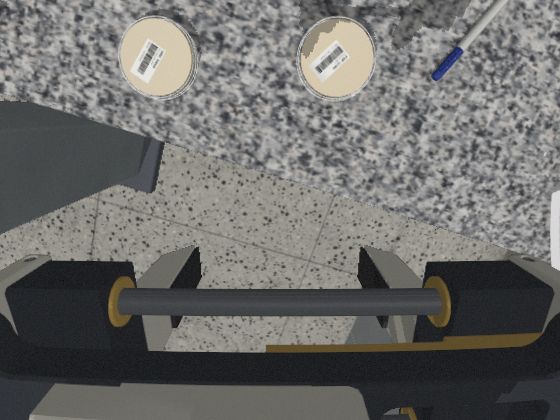

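The move was refused, so this frame shows only the start pose. I'll send complete rows.

>>> {"fn": "carry_out", "kwargs": {"series": [{"grip": 9.0, "tx": 3.2, "ty": -1.5, "tz": -0.6, "yaw": 0}, {"grip": 9.0, "tx": 3.2, "ty": -1.5, "tz": -0.6, "yaw": 0}]}}

```text
clock: 0.45
position: [0.2457, -0.5724, 0.2552]
ee_rot: [0.989, 0.15, -0.0, -0.0]
force: [0.5, 0.5, 0.4]
width: 0.0902
gripper_force: 0.0
```

>>> {"fn": "carry_out", "kwargs": {"series": [{"grip": 9, "tx": 3.2, "ty": -1.5, "tz": -0.6, "yaw": 0}, {"grip": 9, "tx": 3.2, "ty": -1.5, "tz": -0.6, "yaw": 0}, {"grip": 9, "tx": 3.2, "ty": -1.5, "tz": -0.6, "yaw": 0}, {"grip": 9, "tx": 3.2, "ty": -1.5, "tz": -0.6, "yaw": 0}, {"grip": 9, "tx": 3.2, "ty": -1.5, "tz": -0.6, "yaw": 0}, {"grip": 9, "tx": 3.2, "ty": -1.5, "tz": -0.6, "yaw": 0}, {"grip": 9, "tx": 3.2, "ty": -1.5, "tz": -0.6, "yaw": 0}, {"grip": 9, "tx": 3.2, "ty": -1.5, "tz": -0.6, "yaw": 0}, {"grip": 9, "tx": 0, "ty": 0, "tz": 0, "yaw": -0.12}, {"grip": 9, "tx": 0, "ty": 0, "tz": 0, "yaw": -0.12}, {"grip": 9, "tx": 0, "ty": 0, "tz": 0, "yaw": -0.12}, {"grip": 9, "tx": 0, "ty": 0, "tz": 0, "yaw": -0.12}, {"grip": 9, "tx": 0, "ty": 0, "tz": 0, "yaw": -0.12}, {"grip": 9, "tx": 0, "ty": 0, "tz": 0, "yaw": -0.12}, {"grip": 9, "tx": 0, "ty": 0, "tz": 0, "yaw": -0.12}, {"grip": 9, "tx": 0, "ty": 0, "tz": 0, "yaw": -0.12}, {"grip": 9, "tx": 0, "ty": 0, "tz": 0, "yaw": -0.12}, {"grip": 9, "tx": 0, "ty": 0, "tz": 0, "yaw": -0.12}, {"grip": 9, "tx": 0, "ty": 0, "tz": 0, "yaw": 0}]}}

```text
clock: 2.35
position: [0.4547, -0.3814, 0.3035]
ee_rot: [0.73, 0.683, 0.0, -0.0]
force: [0.6, -0.2, 0.3]
width: 0.0902
gripper_force: 0.0
```

```bash
python3 - <<'E'
from h import *
pose(); f=grab('wrist','w2.png')
E
```

```text
t 2.4 p [ 0.4547 -0.3814  0.3035] th 1.505 tilt 0.03 w 0.0902 q [ 1.25  0.42 -0.8   1.62  0.31  1.24  0.33] F [ 0.6 -0.2  0.3] gf 0.0
```

View pics/w2.png

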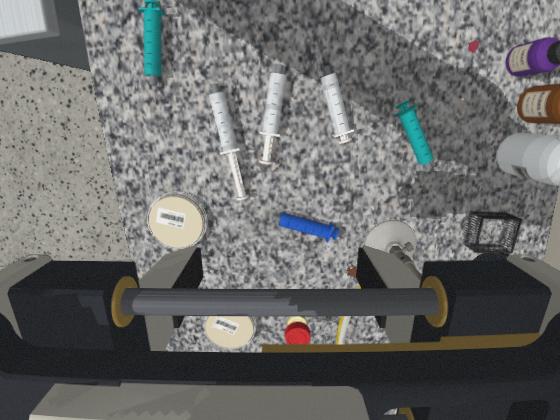

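w2 shows the three white syringes with nose ends at (215,93), (280,68) and (329,76), flanges at (230,151), (270,134) and (344,137), and thumb discs at (241,198), (266,162) and (345,141). No fourth syringe is visible.

```bash
cat >> h.py <<'E'
def syr(f,box,vth=175):
    x0,y0,x1,y1=box; I=f['frame']; hsv=cv2.cvtColor(cv2.medianBlur(I,3),cv2.COLOR_RGB2HSV)
    m=((hsv[...,2]>vth)&(hsv[...,1]<40)).astype(np.uint8); k=np.zeros_like(m);k[y0:y1,x0:x1]=1;m*=k
    m=cv2.morphologyEx(m,cv2.MORPH_OPEN,np.ones((3,3)));m=cv2.morphologyEx(m,cv2.MORPH_CLOSE,np.ones((5,5)))
    n,l,st,_=cv2.connectedComponentsWithStats(m); i=1+np.argmax(st[1:,4])
    ys,xs=np.nonzero(l==i); P=ray(f,np.c_[xs,ys],.013)[:,:2]
    c=P.mean(0);u=np.linalg.svd(P-c,full_matrices=False)[2][0]
    if u[1]<0:u=-u
    s=(P-c)@u; v=(P-c)@np.array([-u[1],u[0]])
    b=np.arange(s.min(),s.max(),.004);w=[round(1000*np.ptp(v[(s>=q)&(s<q+.004)])) if ((s>=q)&(s<q+.004)).any() else 0 for q in b]
    print('area',st[i,4],'c',c.round(4),'dir',np.degrees(np.arctan2(u[1],u[0])).round(1),'s',s.min().round(4),s.max().round(4),'ends',(c+u*s.min()).round(4),(c+u*s.max()).round(4),'w',w)
    return c,u,l==i
E
python3 - <<'E'
from h import *
f=grab('wrist')
out=f['frame'].copy()
for b in((200,85,255,210),(255,60,293,172),(312,65,362,152)):
    m=syr(f,b)[2]; out[m]=(255,0,0)
for name,pts in dict(D=[[215,93],[230,151],[241,198]],C=[[280,68],[270,134],[266,162]],A=[[329,76],[344,137],[345,141]]).items(): print(name,ray(f,pts,.011).round(4).tolist())
cv2.imwrite('pics/m.png',cv2.resize(out[40:240,180:380,::-1],(600,600)))
E
```

```text
area 1173 c [ 0.3814 -0.3309] dir 98.6 s -0.0894 0.07 ends [ 0.3947 -0.4193] [ 0.3709 -0.2617] w [4, 8, 11, 13, 11, 10, 9, 8, 10, 10, 10, 10, 16, 16, 14, 23, 23, 22, 14, 20, 20, 12, 15, 15, 14, 14, 14, 14, 23, 22, 15, 15, 15, 15, 14, 14, 15, 15, 14, 13]
area 1004 c [ 0.4461 -0.2938] dir 78.7 s -0.0681 0.0532 ends [ 0.4328 -0.3606] [ 0.4565 -0.2417] w [9, 7, 8, 9, 10, 9, 10, 10, 13, 13, 20, 17, 17, 17, 18, 17, 15, 15, 15, 13, 15, 15, 14, 15, 17, 19, 18, 19, 16, 15, 12]
area 854 c [ 0.5344 -0.2918] dir 103.7 s -0.0477 0.0439 ends [ 0.5457 -0.3381] [ 0.524  -0.2491] w [12, 9, 20, 20, 18, 16, 16, 18, 16, 15, 16, 16, 16, 16, 17, 17, 17, 18, 15, 16, 17, 16, 15]
D [[0.3742, -0.261, 0.011], [0.3858, -0.3399, 0.011], [0.3941, -0.4095, 0.011]]
C [[0.4639, -0.2361, 0.011], [0.4441, -0.3205, 0.011], [0.4354, -0.3591, 0.011]]
A [[0.5284, -0.2503, 0.011], [0.5472, -0.3316, 0.011], [0.5485, -0.3372, 0.011]]
```

View pics/m.png

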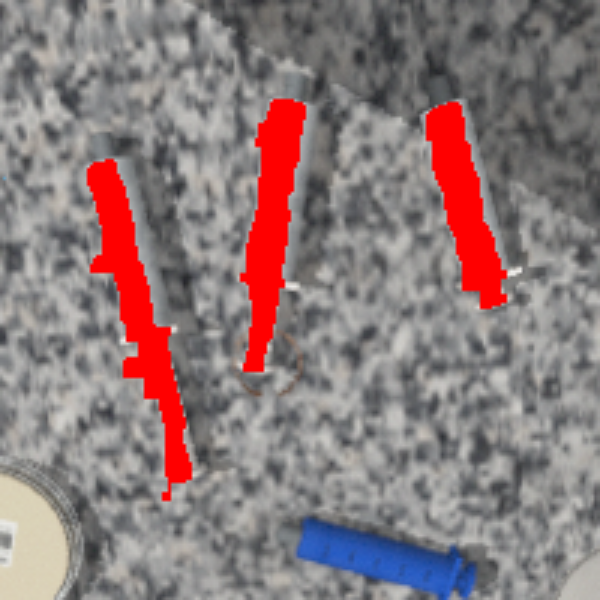

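The measured lengths agree with the known sizes: flange to barrel front comes out at 80–84 mm against 78.5 mm. Origins are A (0.537,-0.292) at 104°, C (0.451,-0.282) at 80° and D (0.380,-0.301) at 99°. I'll pick A first.

```bash
python3 - <<'E'
from h import *
go(.537,-.292,.12,1.815)
E
```

```text
t 2.5 p [ 0.4548 -0.3814  0.3036] th 1.501 tilt 0.01 w 0.0902 q [ 1.25  0.42 -0.79  1.62  0.31  1.24  0.33] F [-0.3  0.3 -0.4] gf 0.0
go tx ty tz [ 9.49  7.57 18.37] yaw -0.314 (translate before yaw)
```

>>> {"fn": "carry_out", "kwargs": {"series": [{"grip": 5.5, "tx": 1.2, "ty": 0.95, "tz": 2.0, "yaw": 0}, {"grip": 5.5, "tx": 1.2, "ty": 0.95, "tz": 2.0, "yaw": 0}, {"grip": 5.5, "tx": 1.2, "ty": 0.95, "tz": 2.0, "yaw": 0}, {"grip": 5.5, "tx": 1.2, "ty": 0.95, "tz": 2.0, "yaw": 0}, {"grip": 5.5, "tx": 1.2, "ty": 0.95, "tz": 2.0, "yaw": 0}, {"grip": 5.5, "tx": 1.2, "ty": 0.95, "tz": 2.0, "yaw": 0}, {"grip": 5.5, "tx": 1.2, "ty": 0.95, "tz": 2.0, "yaw": 0}, {"grip": 5.5, "tx": 1.1, "ty": 0.92, "tz": 2.0, "yaw": 0}, {"grip": 5.5, "tx": 0, "ty": 0, "tz": 2.0, "yaw": -0.104}, {"grip": 5.5, "tx": 0, "ty": 0, "tz": 0.3, "yaw": -0.105}, {"grip": 5.5, "tx": 0, "ty": 0, "tz": 0, "yaw": -0.105}, {"grip": 5.5, "tx": 0, "ty": 0, "tz": 0, "yaw": 0}]}}

```text
clock: 3.65
position: [0.5367, -0.2916, 0.1202]
ee_rot: [0.615, 0.788, 0.0, -0.0]
force: [-0.6, 0.7, -1.1]
width: 0.0552
gripper_force: 0.0
```

```bash
python3 - <<'E'
from h import *
p,th,R=pose(); f=grab('wrist','w3.png')
q=proj(f,[[.537,-.292,.011]])[0];print(q,proj(f,[p]))
E
```

```text
t 3.6 p [ 0.5367 -0.2916  0.1202] th 1.816 tilt 0.05 w 0.0552 q [ 1.01  0.67 -0.77  1.74  0.56  0.96  0.26] F [-0.6  0.7 -1.1] gf 0.0
[281.16309319 217.0281482 ] [[281.98529854 281.48922426]]
```

View pics/w3.png

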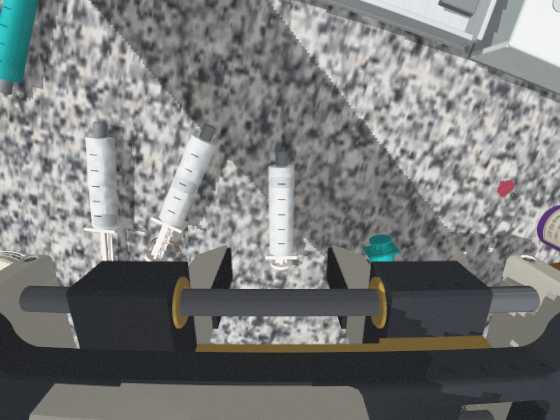

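w3 shows syringe A centred between the jaws, with nose tip (281,152), barrel front (281,165) and flange (280,261).

```bash
python3 - <<'E'
from h import *
p,th,R=pose(); f=grab('wrist')
for n,P in dict(A=[[281,152],[281,165],[280,261]]).items():
    w=ray(f,P,.011); t=(w-p)@R; print(n,w.round(4).tolist(),'tool',t[:,:2].round(4).tolist())
E
```

```text
t 3.7 p [ 0.5369 -0.2916  0.1205] th 1.814 tilt 0.02 w 0.0552 q [ 1.01  0.67 -0.77  1.74  0.56  0.96  0.26] F [ 0.7 -0.7 -0.3] gf 0.0
A [[0.5236, -0.238, 0.011], [0.5262, -0.2483, 0.011], [0.5465, -0.3335, 0.011]] tool [[0.0552, 0.0], [0.0446, 0.0], [-0.0429, -0.0007]]
```

>>> {"fn": "carry_out", "kwargs": {"series": [{"grip": 5.5, "tx": 0.1, "ty": 0, "tz": 2.5, "yaw": 0}, {"grip": 5.5, "tx": 0.1, "ty": 0, "tz": 2.5, "yaw": 0}, {"grip": 5.5, "tx": 0, "ty": 0, "tz": 2.5, "yaw": 0}, {"grip": 5.5, "tx": 0, "ty": 0, "tz": 1.6, "yaw": 0}, {"grip": 5.5, "tx": 0, "ty": 0, "tz": 1.0, "yaw": 0}, {"grip": 5.5, "tx": 0, "ty": 0, "tz": 0, "yaw": 0}, {"grip": 1.5, "tx": 0, "ty": 0, "tz": 0, "yaw": 0}, {"grip": 1.5, "tx": 0, "ty": 0, "tz": 0, "yaw": 0}, {"grip": 1.5, "tx": 0, "ty": 0, "tz": 0, "yaw": 0}, {"grip": 1.5, "tx": 0, "ty": 0, "tz": 0, "yaw": 0}, {"grip": 1.5, "tx": 0, "ty": 0, "tz": 0, "yaw": 0}, {"grip": 1.5, "tx": 0, "ty": 0, "tz": 0, "yaw": 0}, {"grip": 1.5, "tx": 0, "ty": 0, "tz": 0, "yaw": 0}, {"grip": 1.5, "tx": 0, "ty": 0, "tz": -1.0, "yaw": 0}, {"grip": 1.5, "tx": 0, "ty": 0, "tz": -3.0, "yaw": 0}, {"grip": 1.5, "tx": 0, "ty": 0, "tz": -3.0, "yaw": 0}, {"grip": 1.5, "tx": 0, "ty": 0, "tz": -3.0, "yaw": 0}, {"grip": 1.5, "tx": 0, "ty": 0, "tz": -3.0, "yaw": 0}, {"grip": 1.5, "tx": 0, "ty": 0, "tz": -3.0, "yaw": 0}], "squeeze": 25}}

```text
clock: 5.65
position: [0.536, -0.2894, 0.1812]
ee_rot: [0.614, 0.789, -0.0, -0.0]
force: [0.7, -0.9, 0.1]
width: 0.0212
gripper_force: 25.0
```

```bash
python3 - <<'E'
from h import *
go(.56,.0,.19,0)
E
```

```text
t 5.7 p [ 0.536  -0.2894  0.1812] th 1.818 tilt 0.03 w 0.0212 q [ 1.04  0.6  -0.82  1.71  0.49  1.06  0.31] F [ 0.7 -0.9  0.1] gf 25.0
go tx ty tz [27.47  9.42 -0.87] yaw 1.818 (translate before yaw)
```

>>> {"fn": "carry_out", "kwargs": {"series": [{"grip": 1.5, "tx": 3.92, "ty": 1.35, "tz": -0.1, "yaw": 0}, {"grip": 1.5, "tx": 3.92, "ty": 1.35, "tz": -0.1, "yaw": 0}, {"grip": 1.5, "tx": 3.92, "ty": 1.35, "tz": -0.1, "yaw": 0}, {"grip": 1.5, "tx": 3.92, "ty": 1.35, "tz": -0.1, "yaw": 0}, {"grip": 1.5, "tx": 3.92, "ty": 1.35, "tz": -0.1, "yaw": 0}, {"grip": 1.5, "tx": 3.92, "ty": 1.35, "tz": -0.1, "yaw": 0}, {"grip": 1.5, "tx": 3.92, "ty": 1.35, "tz": -0.1, "yaw": 0}, {"grip": 1.5, "tx": 0, "ty": 0, "tz": 0, "yaw": 0.14}, {"grip": 1.5, "tx": 0, "ty": 0, "tz": 0, "yaw": 0.14}, {"grip": 1.5, "tx": 0, "ty": 0, "tz": 0, "yaw": 0.14}, {"grip": 1.5, "tx": 0, "ty": 0, "tz": 0, "yaw": 0.14}, {"grip": 1.5, "tx": 0, "ty": 0, "tz": 0, "yaw": 0.14}, {"grip": 1.5, "tx": 0, "ty": 0, "tz": 0, "yaw": 0.14}, {"grip": 1.5, "tx": 0, "ty": 0, "tz": 0, "yaw": 0.14}, {"grip": 1.5, "tx": 0, "ty": 0, "tz": 0, "yaw": 0.14}, {"grip": 1.5, "tx": 0, "ty": 0, "tz": 0, "yaw": 0.14}, {"grip": 1.5, "tx": 0, "ty": 0, "tz": 0, "yaw": 0.14}, {"grip": 1.5, "tx": 0, "ty": 0, "tz": 0, "yaw": 0.14}, {"grip": 1.5, "tx": 0, "ty": 0, "tz": 0, "yaw": 0.14}, {"grip": 1.5, "tx": 0, "ty": 0, "tz": 0, "yaw": 0.14}]}}

```text
clock: 7.65
position: [0.5605, -0.0002, 0.187]
ee_rot: [1.0, -0.004, -0.0, -0.0]
force: [-1.0, -0.2, -0.5]
width: 0.0209
gripper_force: 25.0
```

```bash
python3 - <<'E'
from h import *
pose(); f=grab('wrist','w4.png')
E
```

```text
t 7.7 p [ 5.605e-01 -2.000e-04  1.870e-01] th -0.007 tilt 0.03 w 0.0209 q [ 0.33  0.41 -0.48  1.83  0.23  0.95 -1.82] F [-1.  -0.2 -0.5] gf 25.0
```

View pics/w4.png

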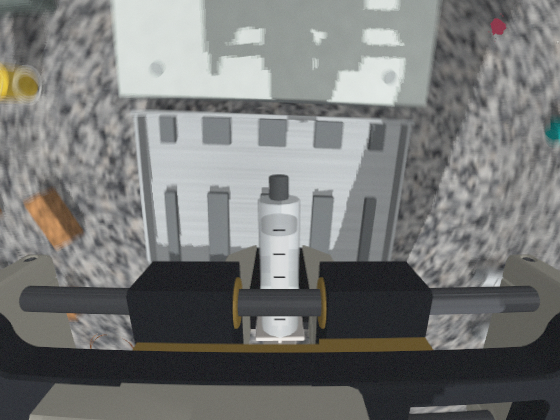

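w4 shows A held with its nose cap at (279,185). The rear ribs sit at columns 160–175, 203–230, 259–287, 314–342 and 368–382, rows 117–143. The front ribs end at row 192.

```bash
python3 - <<'E'
from h import *
p,th,R=pose(); f=grab('wrist'); I=f['frame'].astype(int)
V=I.mean(2)
def edges(a):
    d=np.diff(cv2.GaussianBlur(a.reshape(1,-1).astype(np.float32),(5,1),1).ravel()); idx=[i+.5 for i in range(1,len(d)-1) if abs(d[i])>8 and abs(d[i])>=abs(d[i-1]) and abs(d[i])>=abs(d[i+1])]
    return [(i,int(d[int(i)])) for i in idx]
e=edges(V[126:136,130:420].mean(0)); print([(round(i+130.5),s) for i,s in e])
us=np.array([i+130.5 for i,s in e]); print((ray(f,np.c_[us,us*0+131],.02)[:,1]*1000).round(1))
for c in(216,272,328):
    e=edges(V[95:240,c-7:c+8].mean(1)); rows=np.array([i+95.5 for i,s in e]); 
    print(c,rows,[s for i,s in e],'z.02',ray(f,np.c_[rows*0+c,rows],.02)[:,0].round(4),'z.036',ray(f,np.c_[rows*0+c,rows],.036)[:,0].round(4))
w=ray(f,[[279,174],[279,185],[258,200],[300,200]],p[2]-.008);print('nose tool',((w-p)@R).round(4)[:,:2].tolist())
E
```

```text
t 7.7 p [ 5.605e-01 -2.000e-04  1.871e-01] th -0.014 tilt 0.02 w 0.0212 q [ 0.33  0.41 -0.48  1.83  0.23  0.95 -1.83] F [-0.  -0.9 -1.4] gf 25.0
[(133, 11), (137, -28), (146, 24), (158, -24), (172, -14), (176, 33), (201, -23), (230, 34), (257, -24), (286, 23), (312, -29), (341, 23), (368, -42), (384, 15), (399, -15), (406, 12), (409, -8)]
[ 146.5  142.4  133.2  121.   106.9  102.8   77.8   49.    22.3   -6.3
  -32.   -60.8  -87.7 -103.7 -118.9 -126.  -129. ]
216 [100. 115. 118. 146. 188. 193. 196.] [-40, 33, -29, 21, -17, -17, 13] z.02 [0.6562 0.6423 0.6395 0.6124 0.5693 0.564  0.5608] z.036 [0.6553 0.6421 0.6394 0.6138 0.573  0.5679 0.5648]
272 [100. 115. 119. 147. 175. 200. 205. 214. 229. 232. 236.] [-23, 35, -31, 21, -28, 10, 20, -8, -15, 13, 10] z.02 [0.6552 0.6413 0.6375 0.6105 0.5821 0.5555 0.5501 0.5401 0.523  0.5195
 0.5148] z.036 [0.6543 0.6411 0.6376 0.6119 0.5851 0.5599 0.5547 0.5452 0.529  0.5257
 0.5213]
328 [101. 108. 116. 120. 148. 189. 194. 197.] [-32, 8, 35, -33, 21, -15, -15, 10] z.02 [0.6536 0.6472 0.6397 0.6359 0.6088 0.5666 0.5612 0.558 ] z.036 [0.6529 0.6467 0.6396 0.636  0.6103 0.5703 0.5652 0.5622]
nose tool [[0.0513, -0.0016], [0.0458, -0.0016], [0.038, -0.0123], [0.038, 0.009]]
```

Drawer yaw is about -0.025, tray_in is at about (0.469, 0.008), and lane +28 is at about (0.586, 0.036). I'll go low above the lane and check the alignment numerically.

```bash
python3 - <<'E'
from h import *
go(.582,.0357,.062,-.025)
E
```

```text
t 7.8 p [ 5.606e-01 -3.000e-04  1.871e-01] th -0.003 tilt 0.01 w 0.0212 q [ 0.33  0.41 -0.48  1.83  0.23  0.95 -1.82] F [1.1 0.1 0.4] gf 25.0
go tx ty tz [ 2.13 -3.6  12.5 ] yaw 0.022 (translate before yaw)
```

>>> {"fn": "carry_out", "kwargs": {"series": [{"grip": 1.5, "tx": 0.43, "ty": -0.72, "tz": 2.5, "yaw": 0.02}, {"grip": 1.5, "tx": 0.43, "ty": -0.72, "tz": 2.5, "yaw": 0}, {"grip": 1.5, "tx": 0.43, "ty": -0.72, "tz": 2.5, "yaw": 0}, {"grip": 1.5, "tx": 0.42, "ty": -0.72, "tz": 2.5, "yaw": 0}, {"grip": 1.5, "tx": 0.42, "ty": -0.72, "tz": 2.5, "yaw": 0}, {"grip": 1.5, "tx": 0, "ty": 0, "tz": 0, "yaw": 0}]}}

```text
clock: 8.35
position: [0.5802, 0.0364, 0.0587]
ee_rot: [1.0, -0.008, -0.003, -0.0]
force: [-1.4, 1.0, -0.7]
width: 0.0215
gripper_force: 25.0
```

```bash
python3 - <<'E'
from h import *
p,th,R=pose(); f=grab('wrist','w5.png'); I=f['frame']
b=proj(f,[p+R@[.05,0,-.0+.008+0],p+R@[.1,0,.03]]);print(b)
cv2.imwrite('pics/w5c.png',cv2.resize(I[60:300,100:460,::-1],(720,480)))
E
```

```text
t 8.3 p [0.5802 0.0364 0.0587] th -0.017 tilt 0.36 w 0.0215 q [ 0.2   0.63 -0.41  1.84  0.35  0.75 -1.98] F [-1.4  1.  -0.7] gf 25.0
[[282.24056542 176.61737161]
 [282.06734335  74.43457273]]
```

View pics/w5c.png

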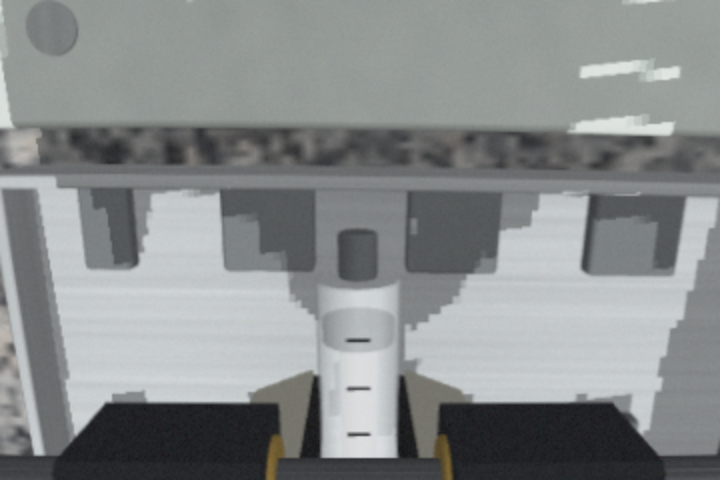

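w5c shows the nose cap at crop column 358, and the lane centre between the ribs (315, 407) at column 361, so it is aligned to within 1 mm.

```bash
python3 - <<'E'
from h import *
p,th,R=pose(); f=grab('wrist')
for n,uv,z in(('wall',[281,154.5],.036),('rib',[281,195.5],.02),('nosetip top',[279,175],p[2]-.008+.003),('barrelfront',[279,201],p[2]-.008+.009)): 
  w=ray(f,[uv],z)[0];print(n,w.round(4),((w-p)@R)[:2].round(4))
go(.584,.0355,.0315,-.028)
E
```

```text
t 8.4 p [0.5812 0.0358 0.0604] th -0.018 tilt 0.23 w 0.0214 q [ 0.21  0.63 -0.41  1.84  0.35  0.75 -1.98] F [-0.   0.9  0. ] gf 25.0
wall [0.6401 0.0352 0.036 ] [ 0.059  -0.0005]
rib [0.6132 0.0356 0.02  ] [ 0.0321 -0.0004]
nosetip top [0.6326 0.0364 0.0554] [ 0.0514 -0.0016]
barrelfront [0.6212 0.0366 0.0614] [ 0.04   -0.0016]
t 8.4 p [0.5823 0.0353 0.0617] th -0.02 tilt 0.08 w 0.0213 q [ 0.21  0.62 -0.41  1.84  0.35  0.75 -1.98] F [-0.1  0.1  0.8] gf 25.0
go tx ty tz [ 0.17 -0.02  3.02] yaw 0.008 (translate before yaw)
```

>>> {"fn": "carry_out", "kwargs": {"series": [{"grip": 1.5, "tx": 0.25, "ty": 0, "tz": 1.0, "yaw": 0.008}, {"grip": 1.5, "tx": 0.25, "ty": 0, "tz": 1.0, "yaw": 0}, {"grip": 1.5, "tx": 0, "ty": 0, "tz": 0.6, "yaw": 0}, {"grip": 1.5, "tx": 0, "ty": 0, "tz": 0.4, "yaw": 0}, {"grip": 1.5, "tx": 0, "ty": 0, "tz": 0, "yaw": 0}, {"grip": 1.5, "tx": 0, "ty": 0, "tz": 0, "yaw": 0}]}}

```text
clock: 9.05
position: [0.5888, 0.0346, 0.0322]
ee_rot: [1.0, -0.015, 0.001, 0.0]
force: [0.8, -1.1, 3.4]
width: 0.0212
gripper_force: 25.0
```

>>> {"fn": "carry_out", "kwargs": {"series": [{"grip": 2.6, "tx": 0, "ty": 0, "tz": 0, "yaw": 0}, {"grip": 3.2, "tx": 0, "ty": 0, "tz": 0, "yaw": 0}, {"grip": 3.6, "tx": 0, "ty": 0, "tz": 0, "yaw": 0}, {"grip": 3.6, "tx": 0, "ty": 0, "tz": 0, "yaw": 0}, {"grip": 3.6, "tx": 0, "ty": 0, "tz": -2.0, "yaw": 0}, {"grip": 3.6, "tx": 0, "ty": 0, "tz": -3.0, "yaw": 0}, {"grip": 3.6, "tx": 0, "ty": 0, "tz": -3.0, "yaw": 0}, {"grip": 3.6, "tx": 0, "ty": 0, "tz": -3.0, "yaw": 0}, {"grip": 3.6, "tx": -1.0, "ty": 0, "tz": -3.0, "yaw": 0}, {"grip": 3.6, "tx": -1.0, "ty": 0, "tz": -3.0, "yaw": 0}, {"grip": 3.6, "tx": -1.0, "ty": 0, "tz": 0, "yaw": 0}, {"grip": 3.6, "tx": 0, "ty": 0, "tz": 0, "yaw": 0}]}}

```text
clock: 10.25
position: [0.5569, 0.0359, 0.2022]
ee_rot: [1.0, -0.015, 0.0, 0.0]
force: [-0.0, -1.1, 0.1]
width: 0.0357
gripper_force: 0.0
```

```bash
python3 - <<'E'
from h import *
p,th,R=pose(); f=grab('wrist','w6.png')
E
```

```text
t 10.2 p [0.5569 0.0359 0.2022] th -0.03 tilt 0.05 w 0.0357 q [ 0.28  0.39 -0.49  1.82  0.22  0.98 -1.9 ] F [-0.  -1.1  0.1] gf 0.0
```

View pics/w6.png

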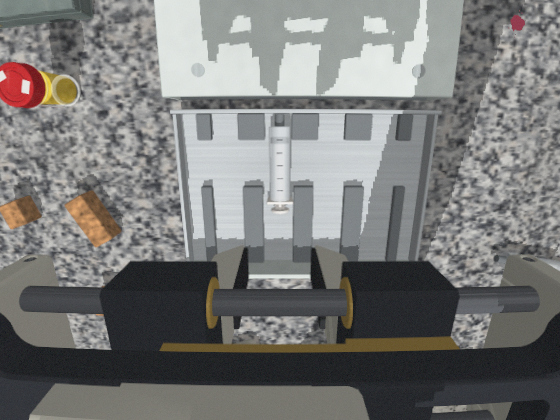

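w6 shows A seated in lane +28 with its nose at the rear wall (280,115). Next is C.

>>> {"fn": "carry_out", "kwargs": {"series": [{"grip": 4.6, "tx": -1.2, "ty": 4.0, "tz": 0, "yaw": 0}, {"grip": 4.6, "tx": -1.2, "ty": 4.0, "tz": 0, "yaw": 0}, {"grip": 4.6, "tx": -1.2, "ty": 4.0, "tz": 0, "yaw": 0}, {"grip": 4.6, "tx": -1.2, "ty": 4.0, "tz": 0, "yaw": 0}, {"grip": 4.6, "tx": -1.2, "ty": 4.0, "tz": 0, "yaw": 0}, {"grip": 4.6, "tx": -1.2, "ty": 4.0, "tz": 0, "yaw": 0}, {"grip": 4.6, "tx": -1.2, "ty": 4.0, "tz": 0, "yaw": 0}, {"grip": 4.6, "tx": -1.2, "ty": 4.0, "tz": 0, "yaw": 0}, {"grip": 4.6, "tx": 0, "ty": 0, "tz": 0.8, "yaw": -0.143}, {"grip": 4.6, "tx": 0, "ty": 0, "tz": 0.8, "yaw": -0.143}, {"grip": 4.6, "tx": 0, "ty": 0, "tz": 0.8, "yaw": -0.143}, {"grip": 4.6, "tx": 0, "ty": 0, "tz": 0.8, "yaw": -0.143}, {"grip": 4.6, "tx": 0, "ty": 0, "tz": 0.8, "yaw": -0.143}, {"grip": 4.6, "tx": 0, "ty": 0, "tz": 0.8, "yaw": -0.143}, {"grip": 4.6, "tx": 0, "ty": 0, "tz": 0.8, "yaw": -0.143}, {"grip": 4.6, "tx": 0, "ty": 0, "tz": 0.8, "yaw": -0.143}, {"grip": 4.6, "tx": 0, "ty": 0, "tz": 0.8, "yaw": -0.143}, {"grip": 4.6, "tx": 0, "ty": 0, "tz": 0.8, "yaw": -0.143}, {"grip": 4.6, "tx": 0, "ty": 0, "tz": 0, "yaw": 0}, {"grip": 4.6, "tx": 0, "ty": 0, "tz": 0, "yaw": 0}]}}

```text
clock: 12.3
position: [0.4518, -0.2808, 0.1207]
ee_rot: [0.766, 0.643, 0.0, -0.001]
force: [0.8, -0.6, -1.1]
width: 0.0463
gripper_force: 0.0
```

```bash
python3 - <<'E'
from h import *
p,th,R=pose(); f=grab('wrist','w7.png')
c,u,m=syr(f,(235,110,330,290)); ys,xs=np.nonzero(m);print('px',xs.min(),xs.max(),ys.min(),ys.max(), 'tool',((np.r_[c,.011]-p)@R)[:2].round(4),'pred',proj(f,[[.451,-.282,.011]]))
I=f['frame'].copy();I[m]=I[m]//2+np.array([127,0,0],np.uint8)
cv2.imwrite('pics/w7c.png',cv2.resize(I[80:300,140:420,::-1],(700,550)))
E
```

```text
t 12.3 p [ 0.4518 -0.2808  0.1207] th 1.396 tilt 0.13 w 0.0463 q [ 1.    0.5  -0.62  1.94  0.39  0.82 -0.  ] F [ 0.8 -0.6 -1.1] gf 0.0
area 5440 c [ 0.4409 -0.2869] dir 95.8 s -0.0724 0.0607 ends [ 0.4482 -0.359 ] [ 0.4348 -0.2265] w [9, 10, 36, 47, 44, 43, 48, 48, 54, 67, 63, 62, 57, 36, 44, 49, 51, 51, 51, 53, 51, 52, 54, 53, 53, 54, 48, 52, 44, 34, 23, 24, 21, 6]
px 235 319 157 288 tool [-0.0081 -0.0094] pred [[281.26624964 216.97122624]]
```

View pics/w7c.png

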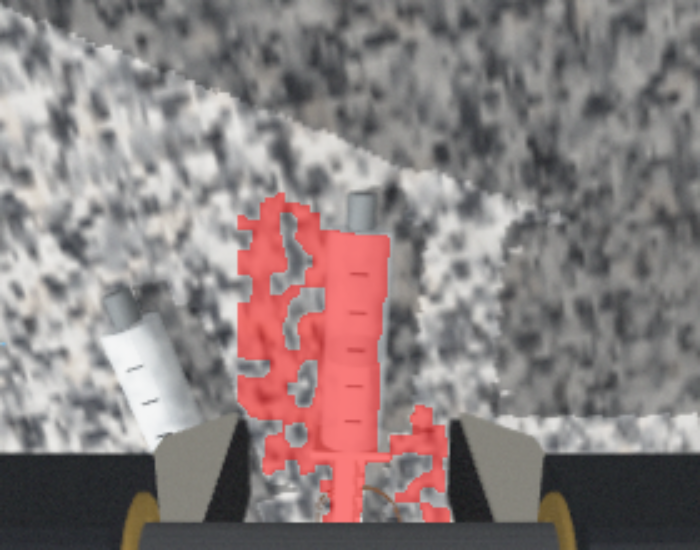

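w7c (crop) shows C between the jaws, at full-frame pixels nose tip (284,157), barrel front (284,174) and flange (280,263), with the plunger half out. D's nose is to the left.

```bash
python3 - <<'E'
from h import *
p,th,R=pose(); f=grab('wrist')
w=ray(f,[[284.4,156.8],[283.6,174],[280,262.8]],.011);t=(w-p)@R;print(w.round(4).tolist(),t.round(4)[:,:2].tolist(),'dyaw',np.arctan2(t[0,1]-t[2,1],t[0,0]-t[2,0]))
E
```

```text
t 12.3 p [ 0.4521 -0.281   0.1212] th 1.396 tilt 0.07 w 0.046 q [ 1.    0.5  -0.62  1.94  0.39  0.82 -0.  ] F [ 0.2 -0.2  0.6] gf 0.0
[[0.4629, -0.2315, 0.011], [0.4598, -0.2455, 0.011], [0.4427, -0.3258, 0.011]] [[0.0504, 0.0021], [0.0361, 0.0015], [-0.0459, -0.0014]] dyaw 0.036838331317119596
```

>>> {"fn": "carry_out", "kwargs": {"series": [{"grip": 4.6, "tx": -0.2, "ty": 0, "tz": 2.5, "yaw": 0.037}, {"grip": 4.6, "tx": -0.15, "ty": 0, "tz": 2.5, "yaw": 0}, {"grip": 4.6, "tx": 0, "ty": 0, "tz": 2.5, "yaw": 0}, {"grip": 4.6, "tx": 0, "ty": 0, "tz": 1.7, "yaw": 0}, {"grip": 4.6, "tx": 0, "ty": 0, "tz": 1.0, "yaw": 0}, {"grip": 4.6, "tx": 0, "ty": 0, "tz": 0, "yaw": 0}, {"grip": 1.5, "tx": 0, "ty": 0, "tz": 0, "yaw": 0}, {"grip": 1.5, "tx": 0, "ty": 0, "tz": 0, "yaw": 0}, {"grip": 1.5, "tx": 0, "ty": 0, "tz": 0, "yaw": 0}, {"grip": 1.5, "tx": 0, "ty": 0, "tz": 0, "yaw": 0}, {"grip": 1.5, "tx": 0, "ty": 0, "tz": 0, "yaw": 0}, {"grip": 1.5, "tx": 0, "ty": 0, "tz": 0, "yaw": 0}, {"grip": 1.5, "tx": 0, "ty": 0, "tz": 0, "yaw": 0}, {"grip": 1.5, "tx": 0, "ty": 0, "tz": -1.0, "yaw": 0}, {"grip": 1.5, "tx": 0, "ty": 0, "tz": -3.0, "yaw": 0}, {"grip": 1.5, "tx": 0, "ty": 0, "tz": -3.0, "yaw": 0}, {"grip": 1.5, "tx": 0, "ty": 0, "tz": -3.0, "yaw": 0}, {"grip": 1.5, "tx": 0, "ty": 0, "tz": -3.0, "yaw": 0}, {"grip": 1.5, "tx": 0, "ty": 0, "tz": -1.0, "yaw": 0}, {"grip": 1.5, "tx": 0, "ty": 0, "tz": 0, "yaw": 0}], "squeeze": 25}}

```text
clock: 14.4
position: [0.4524, -0.2852, 0.1613]
ee_rot: [0.777, 0.63, 0.0, 0.002]
force: [-0.2, 0.3, -1.8]
width: 0.0211
gripper_force: 25.0
```

```bash
python3 - <<'E'
from h import *
go(.575,-.02,.16,-.03)
E
```

```text
t 14.4 p [ 0.4524 -0.2852  0.1613] th 1.363 tilt 0.19 w 0.0211 q [ 1.03  0.44 -0.65  1.91  0.34  0.9   0.01] F [-0.2  0.3 -1.8] gf 25.0
go tx ty tz [28.48  6.51  0.11] yaw 1.393 (translate before yaw)
```

>>> {"fn": "carry_out", "kwargs": {"series": [{"grip": 1.5, "tx": 4.07, "ty": 0.93, "tz": 0, "yaw": 0}, {"grip": 1.5, "tx": 4.07, "ty": 0.93, "tz": 0, "yaw": 0}, {"grip": 1.5, "tx": 4.07, "ty": 0.93, "tz": 0, "yaw": 0}, {"grip": 1.5, "tx": 4.07, "ty": 0.93, "tz": 0, "yaw": 0}, {"grip": 1.5, "tx": 4.07, "ty": 0.93, "tz": 0, "yaw": 0}, {"grip": 1.5, "tx": 4.07, "ty": 0.93, "tz": 0, "yaw": 0}, {"grip": 1.5, "tx": 4.07, "ty": 0.93, "tz": 0, "yaw": 0}, {"grip": 1.5, "tx": 0, "ty": 0, "tz": 0, "yaw": 0.139}, {"grip": 1.5, "tx": 0, "ty": 0, "tz": 0, "yaw": 0.139}, {"grip": 1.5, "tx": 0, "ty": 0, "tz": 0, "yaw": 0.139}, {"grip": 1.5, "tx": 0, "ty": 0, "tz": 0, "yaw": 0.139}, {"grip": 1.5, "tx": 0, "ty": 0, "tz": 0, "yaw": 0.139}, {"grip": 1.5, "tx": 0, "ty": 0, "tz": 0, "yaw": 0.139}, {"grip": 1.5, "tx": 0, "ty": 0, "tz": 0, "yaw": 0.139}, {"grip": 1.5, "tx": 0, "ty": 0, "tz": 0, "yaw": 0.139}, {"grip": 1.5, "tx": 0, "ty": 0, "tz": 0, "yaw": 0.139}, {"grip": 1.5, "tx": 0, "ty": 0, "tz": 0, "yaw": 0.139}, {"grip": 1.5, "tx": 0, "ty": 0, "tz": 2.5, "yaw": 0}, {"grip": 1.5, "tx": 0, "ty": 0, "tz": 2.5, "yaw": 0}, {"grip": 1.5, "tx": 0, "ty": 0, "tz": 2.5, "yaw": 0}]}}

```text
clock: 16.4
position: [0.5726, -0.0194, 0.0821]
ee_rot: [1.0, -0.014, -0.001, 0.0]
force: [0.6, -0.1, -1.3]
width: 0.0209
gripper_force: 25.0
```

```bash
cat >> h.py <<'E'
def prof(f,r0,r1,c0,c1,ax,thr=8):
    a=f['frame'].astype(np.float32).mean(2)[r0:r1,c0:c1].mean(ax); o=(c0 if ax==0 else r0)
    a=cv2.GaussianBlur(a.reshape(1,-1),(5,1),1).ravel();d=np.diff(a)
    return [(i+o+.5+.5,int(d[i])) for i in range(1,len(d)-1) if abs(d[i])>thr and abs(d[i])>=abs(d[i-1]) and abs(d[i])>=abs(d[i+1])]
E
python3 - <<'E'
from h import *
grab('top');p,th,R=pose(); f=grab('wrist','w8.png')
print(prof(f,130,230,275,284,1)); print(prof(f,182,190,180,400,0)); print(prof(f,150,172,180,400,0))
print(p, [((ray(f,[[279,r]],p[2]-.005)[0]-p)@R)[0].round(4) for r in (170,175,180,185)])
go(.5855,-.0207,.0315,-.03)
E
```

```text
t 16.4 p [ 0.5696 -0.0194  0.078 ] th -0.027 tilt 0.53 w 0.0216 q [ 0.25  0.57 -0.33  1.87  0.26  0.76 -1.83] F [-1.4 -0.5 -2.3] gf 25.0
[(172.0, -22), (199.0, 14), (203.0, 24), (227.0, -41)]
[(212.0, -10), (220.0, 22), (257.0, -9), (269.0, -20), (289.0, 16), (361.0, -21)]
[(186.0, -8), (247.0, -11), (259.0, 16), (300.0, -20), (303.0, 10), (343.0, 29), (368.0, -16), (382.0, -23)]
[ 0.5695772  -0.01940171  0.07798931] [np.float64(0.0539), np.float64(0.0514), np.float64(0.049), np.float64(0.0465)]
t 16.5 p [ 0.5695 -0.0194  0.0797] th -0.027 tilt 0.57 w 0.021 q [ 0.25  0.57 -0.33  1.87  0.26  0.76 -1.83] F [-1.2  0.4 -0.5] gf 25.0
go tx ty tz [1.65 0.09 4.8 ] yaw 0.003 (translate before yaw)
```

>>> {"fn": "carry_out", "kwargs": {"series": [{"grip": 1.5, "tx": 0.5, "ty": 0.05, "tz": 1.0, "yaw": 0}, {"grip": 1.5, "tx": 0, "ty": 0, "tz": 1.0, "yaw": 0}, {"grip": 1.5, "tx": 0, "ty": 0, "tz": 0, "yaw": 0}, {"grip": 1.5, "tx": 0, "ty": 0, "tz": 0, "yaw": 0}, {"grip": 1.5, "tx": 0, "ty": 0, "tz": 0, "yaw": 0}]}}

```text
clock: 17.0
position: [0.5795, -0.0198, 0.0654]
ee_rot: [1.0, -0.014, 0.001, 0.0]
force: [0.1, -0.7, -0.7]
width: 0.0211
gripper_force: 25.0
```

```bash
python3 - <<'E'
from h import *
p,th,R=pose(); f=grab('wrist','w8.png')
a=prof(f,120,230,275,284,1); print(a,[((ray(f,[[279,r]],p[2]-.005)[0]-p)@R)[0].round(4) for r,_ in a])
print('wallx',[(r,(ray(f,[[245,r]],.036)[0]).round(4)) for r,_ in prof(f,120,230,235,250,1)])
go(.585,-.0207,.0315,-.03)
E
```

```text
t 17.0 p [ 0.5795 -0.0198  0.0654] th -0.027 tilt 0.06 w 0.0211 q [ 0.24  0.6  -0.32  1.86  0.27  0.73 -1.84] F [ 0.1 -0.7 -0.7] gf 25.0
[(126.0, -16), (142.0, 9), (147.0, 9), (172.0, -21), (198.0, 14), (202.0, 25), (227.0, -40)] [np.float64(0.0744), np.float64(0.0671), np.float64(0.0647), np.float64(0.0528), np.float64(0.0398), np.float64(0.0377), np.float64(0.0245)]
wallx [(126.0, array([ 0.6539, -0.0018,  0.036 ])), (147.0, array([ 0.6426, -0.0012,  0.036 ])), (153.0, array([ 0.6393, -0.001 ,  0.036 ])), (177.0, array([ 6.258e-01, -2.000e-04,  3.600e-02])), (194.0, array([6.159e-01, 4.000e-04, 3.600e-02]))]
t 17.1 p [ 0.5796 -0.0199  0.0655] th -0.027 tilt 0.08 w 0.0215 q [ 0.24  0.6  -0.32  1.86  0.27  0.73 -1.84] F [-0.2 -0.4 -1. ] gf 25.0
go tx ty tz [0.53 0.07 3.4 ] yaw 0.003 (translate before yaw)
```

>>> {"fn": "carry_out", "kwargs": {"series": [{"grip": 1.5, "tx": 0.3, "ty": 0.07, "tz": 1.0, "yaw": 0}, {"grip": 1.5, "tx": 0.23, "ty": 0, "tz": 1.0, "yaw": 0}, {"grip": 1.5, "tx": 0, "ty": 0, "tz": 0.8, "yaw": 0}, {"grip": 1.5, "tx": 0, "ty": 0, "tz": 0.5, "yaw": 0}, {"grip": 1.5, "tx": 0, "ty": 0, "tz": 0, "yaw": 0}, {"grip": 1.5, "tx": 0, "ty": 0, "tz": 0, "yaw": 0}, {"grip": 2.6, "tx": 0, "ty": 0, "tz": 0, "yaw": 0}, {"grip": 3.2, "tx": 0, "ty": 0, "tz": 0, "yaw": 0}, {"grip": 3.4, "tx": 0, "ty": 0, "tz": 0, "yaw": 0}, {"grip": 3.4, "tx": 0, "ty": 0, "tz": 0, "yaw": 0}, {"grip": 3.4, "tx": 0, "ty": 0, "tz": -2.0, "yaw": 0}, {"grip": 3.4, "tx": 0, "ty": 0, "tz": -3.0, "yaw": 0}, {"grip": 3.4, "tx": 0, "ty": 0, "tz": -3.0, "yaw": 0}, {"grip": 3.4, "tx": 0, "ty": 0, "tz": -3.0, "yaw": 0}, {"grip": 3.4, "tx": -1.0, "ty": 0, "tz": -3.0, "yaw": 0}, {"grip": 3.4, "tx": -1.0, "ty": 0, "tz": -3.0, "yaw": 0}, {"grip": 3.4, "tx": -1.0, "ty": 0, "tz": 0, "yaw": 0}, {"grip": 3.4, "tx": 0, "ty": 0, "tz": 0, "yaw": 0}, {"grip": 3.4, "tx": 0, "ty": 0, "tz": 0, "yaw": 0}]}}

```text
clock: 18.95
position: [0.5537, -0.0201, 0.2007]
ee_rot: [1.0, -0.014, -0.001, 0.0]
force: [0.4, 0.6, -0.3]
width: 0.0334
gripper_force: 0.0
```

```bash
python3 - <<'E'
from h import *
p,th,R=pose(); f=grab('wrist','w9.png')
a=prof(f,95,240,275,284,1); print(a,[(ray(f,[[279,r]],.023)[0])[0].round(4) for r,_ in a])
print('wallx',[(r,(ray(f,[[312,r]],.036)[0]).round(4)) for r,_ in prof(f,95,180,302,320,1)])
print(proj(f,[[.586,-.0207,.023],[.638,-.022,.02]]))
g=grab('top'); 
go(.38,-.301,.12,1.72)
E
```

```text
t 18.9 p [ 0.5537 -0.0201  0.2007] th -0.027 tilt 0.09 w 0.0334 q [ 0.3   0.37 -0.39  1.84  0.17  0.97 -1.76] F [ 0.4  0.6 -0.3] gf 0.0
[(99.0, -8), (104.0, 47), (108.0, -29), (120.0, -9), (125.0, 41), (137.0, -10), (139.0, 10), (150.0, -12), (152.0, 10), (163.0, -18), (165.0, 10), (170.0, 10), (176.0, -8), (178.0, 9), (188.0, -11), (190.0, 10), (228.0, -17), (235.0, 27), (238.0, -27)] [np.float64(0.6495), np.float64(0.6447), np.float64(0.6409), np.float64(0.6293), np.float64(0.6243), np.float64(0.6124), np.float64(0.6104), np.float64(0.5992), np.float64(0.5971), np.float64(0.5857), np.float64(0.5836), np.float64(0.5783), np.float64(0.5719), np.float64(0.5697), np.float64(0.5588), np.float64(0.5566), np.float64(0.513), np.float64(0.5045), np.float64(0.5009)]
wallx [(104.0, array([ 0.6434, -0.0525,  0.036 ])), (108.0, array([ 0.6397, -0.0525,  0.036 ])), (136.0, array([ 0.6133, -0.0526,  0.036 ])), (177.0, array([ 0.5724, -0.0527,  0.036 ]))]
[[280.30963808 162.66415689]
 [280.22832797 111.02309636]]
t 19.1 p [ 0.5539 -0.02    0.2004] th -0.027 tilt 0.11 w 0.034 q [ 0.3   0.37 -0.39  1.84  0.17  0.97 -1.76] F [ 1.  -0.3  0.1] gf 0.0
go tx ty tz [-16.6   28.57   8.07] yaw -1.747 (translate before yaw)
```

C is seated: barrel front at 0.624 and thumb disc at 0.505, both as predicted. Now D.

>>> {"fn": "carry_out", "kwargs": {"series": [{"grip": 5.0, "tx": -2.08, "ty": 3.57, "tz": 0, "yaw": 0}, {"grip": 5.0, "tx": -2.08, "ty": 3.57, "tz": 0, "yaw": 0}, {"grip": 5.0, "tx": -2.08, "ty": 3.57, "tz": 0, "yaw": 0}, {"grip": 5.0, "tx": -2.08, "ty": 3.57, "tz": 0, "yaw": 0}, {"grip": 5.0, "tx": -2.08, "ty": 3.57, "tz": 0, "yaw": 0}, {"grip": 5.0, "tx": -2.08, "ty": 3.57, "tz": 0, "yaw": 0}, {"grip": 5.0, "tx": -2.08, "ty": 3.57, "tz": 0, "yaw": 0}, {"grip": 5.0, "tx": -2.08, "ty": 3.57, "tz": 0, "yaw": 0}, {"grip": 5.0, "tx": 0, "ty": 0, "tz": 0.8, "yaw": -0.1456}, {"grip": 5.0, "tx": 0, "ty": 0, "tz": 0.8, "yaw": -0.1456}, {"grip": 5.0, "tx": 0, "ty": 0, "tz": 0.8, "yaw": -0.1456}, {"grip": 5.0, "tx": 0, "ty": 0, "tz": 0.8, "yaw": -0.1456}, {"grip": 5.0, "tx": 0, "ty": 0, "tz": 0.8, "yaw": -0.1456}, {"grip": 5.0, "tx": 0, "ty": 0, "tz": 0.8, "yaw": -0.1456}, {"grip": 5.0, "tx": 0, "ty": 0, "tz": 0.8, "yaw": -0.1456}, {"grip": 5.0, "tx": 0, "ty": 0, "tz": 0.8, "yaw": -0.1456}, {"grip": 5.0, "tx": 0, "ty": 0, "tz": 0.8, "yaw": -0.1456}, {"grip": 5.0, "tx": 0, "ty": 0, "tz": 0.8, "yaw": -0.1456}, {"grip": 5.0, "tx": 0, "ty": 0, "tz": 0, "yaw": -0.1456}, {"grip": 5.0, "tx": 0, "ty": 0, "tz": 0, "yaw": -0.1456}]}}

```text
clock: 21.05
position: [0.38, -0.3004, 0.1204]
ee_rot: [0.65, 0.76, 0.0, -0.001]
force: [0.0, 0.1, 0.4]
width: 0.0499
gripper_force: 0.0
```

>>> {"fn": "carry_out", "kwargs": {"series": [{"grip": 5.0, "tx": 0, "ty": 0, "tz": 0, "yaw": 0}, {"grip": 5.0, "tx": 0, "ty": 0, "tz": 0, "yaw": 0}]}}

```text
clock: 21.25
position: [0.3802, -0.3007, 0.1211]
ee_rot: [0.654, 0.757, 0.0, -0.001]
force: [0.8, 0.5, -0.2]
width: 0.0499
gripper_force: 0.0
```

```bash
python3 - <<'E'
from h import *
p,th,R=pose(); f=grab('wrist')
I=f['frame'];cv2.imwrite('pics/w10c.png',cv2.resize(I[80:300,140:420,::-1],(700,550)))
E
```

```text
t 21.2 p [ 0.3802 -0.3007  0.1211] th 1.716 tilt 0.08 w 0.0499 q [ 1.07  0.4  -0.54  2.06  0.3   0.76  0.49] F [ 0.8  0.5 -0.2] gf 0.0
```

View pics/w10c.png

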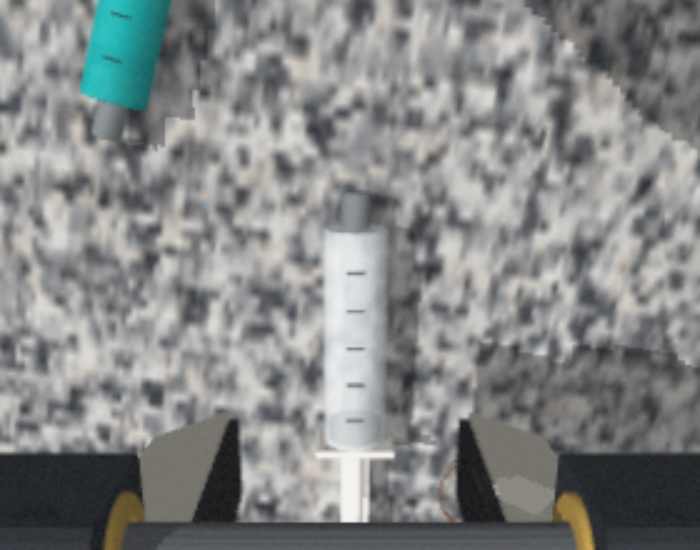

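w10c shows D (white, plunger drawn out) centred between the jaws at full-frame column 282, with nose tip at row 156 and flange at row 262.

>>> {"fn": "carry_out", "kwargs": {"series": [{"grip": 5.0, "tx": -0.2, "ty": 0, "tz": 2.5, "yaw": 0}, {"grip": 5.0, "tx": 0, "ty": 0, "tz": 2.5, "yaw": 0}, {"grip": 5.0, "tx": 0, "ty": 0, "tz": 2.5, "yaw": 0}, {"grip": 5.0, "tx": 0, "ty": 0, "tz": 1.7, "yaw": 0}, {"grip": 5.0, "tx": 0, "ty": 0, "tz": 1.0, "yaw": 0}, {"grip": 5.0, "tx": 0, "ty": 0, "tz": 0, "yaw": 0}, {"grip": 1.5, "tx": 0, "ty": 0, "tz": 0, "yaw": 0}, {"grip": 1.5, "tx": 0, "ty": 0, "tz": 0, "yaw": 0}, {"grip": 1.5, "tx": 0, "ty": 0, "tz": 0, "yaw": 0}, {"grip": 1.5, "tx": 0, "ty": 0, "tz": 0, "yaw": 0}, {"grip": 1.5, "tx": 0, "ty": 0, "tz": 0, "yaw": 0}, {"grip": 1.5, "tx": 0, "ty": 0, "tz": 0, "yaw": 0}, {"grip": 1.5, "tx": 0, "ty": 0, "tz": 0, "yaw": 0}, {"grip": 1.5, "tx": 0, "ty": 0, "tz": -1.0, "yaw": 0}, {"grip": 1.5, "tx": 0, "ty": 0, "tz": -3.0, "yaw": 0}, {"grip": 1.5, "tx": 0, "ty": 0, "tz": -3.0, "yaw": 0}, {"grip": 1.5, "tx": 0, "ty": 0, "tz": -3.0, "yaw": 0}, {"grip": 1.5, "tx": 0, "ty": 0, "tz": -3.0, "yaw": 0}, {"grip": 1.5, "tx": 0, "ty": 0, "tz": -1.0, "yaw": 0}, {"grip": 1.5, "tx": 0, "ty": 0, "tz": 0, "yaw": 0}], "squeeze": 25}}

```text
clock: 23.3
position: [0.3812, -0.3036, 0.1613]
ee_rot: [0.653, 0.758, -0.0, 0.002]
force: [0.6, 0.2, -0.4]
width: 0.0212
gripper_force: 24.9
```

```bash
python3 - <<'E'
from h import *
go(.575,-.0765,.16,-.03)
E
```

```text
t 23.3 p [ 0.3812 -0.3036  0.1613] th 1.72 tilt 0.19 w 0.0212 q [ 1.11  0.34 -0.58  2.02  0.25  0.84  0.54] F [ 0.6  0.2 -0.4] gf 24.9
go tx ty tz [19.59 22.53  0.11] yaw 1.75 (translate before yaw)
```

>>> {"fn": "carry_out", "kwargs": {"series": [{"grip": 1.5, "tx": 2.45, "ty": 2.82, "tz": 0, "yaw": 0}, {"grip": 1.5, "tx": 2.45, "ty": 2.82, "tz": 0, "yaw": 0}, {"grip": 1.5, "tx": 2.45, "ty": 2.82, "tz": 0, "yaw": 0}, {"grip": 1.5, "tx": 2.45, "ty": 2.82, "tz": 0, "yaw": 0}, {"grip": 1.5, "tx": 2.45, "ty": 2.82, "tz": 0, "yaw": 0}, {"grip": 1.5, "tx": 2.45, "ty": 2.82, "tz": 0, "yaw": 0}, {"grip": 1.5, "tx": 2.45, "ty": 2.82, "tz": 0, "yaw": 0}, {"grip": 1.5, "tx": 2.45, "ty": 2.82, "tz": 0, "yaw": 0}, {"grip": 1.5, "tx": 0, "ty": 0, "tz": 0, "yaw": 0.146}, {"grip": 1.5, "tx": 0, "ty": 0, "tz": 0, "yaw": 0.146}, {"grip": 1.5, "tx": 0, "ty": 0, "tz": 0, "yaw": 0.146}, {"grip": 1.5, "tx": 0, "ty": 0, "tz": 0, "yaw": 0.146}, {"grip": 1.5, "tx": 0, "ty": 0, "tz": 0, "yaw": 0.146}, {"grip": 1.5, "tx": 0, "ty": 0, "tz": 0, "yaw": 0.146}, {"grip": 1.5, "tx": 0, "ty": 0, "tz": 0, "yaw": 0.146}, {"grip": 1.5, "tx": 0, "ty": 0, "tz": 0, "yaw": 0.146}, {"grip": 1.5, "tx": 0, "ty": 0, "tz": 0, "yaw": 0.146}, {"grip": 1.5, "tx": 0, "ty": 0, "tz": 0, "yaw": 0.146}, {"grip": 1.5, "tx": 0, "ty": 0, "tz": 0, "yaw": 0.146}, {"grip": 1.5, "tx": 0, "ty": 0, "tz": 0, "yaw": 0.146}]}}

```text
clock: 25.3
position: [0.573, -0.0755, 0.1575]
ee_rot: [1.0, -0.019, -0.002, 0.0]
force: [-0.8, -0.1, -0.2]
width: 0.0207
gripper_force: 24.9
```

>>> {"fn": "carry_out", "kwargs": {"series": [{"grip": 1.5, "tx": 0.5, "ty": 0, "tz": 3.0, "yaw": 0}, {"grip": 1.5, "tx": 0, "ty": 0, "tz": 3.0, "yaw": 0}, {"grip": 1.5, "tx": 0, "ty": 0, "tz": 2.5, "yaw": 0}, {"grip": 1.5, "tx": 0, "ty": 0, "tz": 1.0, "yaw": 0}, {"grip": 1.5, "tx": 0, "ty": 0, "tz": 0, "yaw": 0}, {"grip": 1.5, "tx": 0, "ty": 0, "tz": 0, "yaw": 0}, {"grip": 1.5, "tx": 0, "ty": 0, "tz": 0, "yaw": 0}]}}

```text
clock: 26.0
position: [0.5806, -0.0757, 0.0659]
ee_rot: [1.0, -0.016, 0.001, 0.0]
force: [-0.1, 0.1, -0.4]
width: 0.0213
gripper_force: 25.0
```

```bash
python3 - <<'E'
from h import *
p,th,R=pose(); f=grab('wrist','w11.png')
a=prof(f,120,230,275,284,1); print(a,[((ray(f,[[279,r]],p[2]-.005)[0]-p)@R)[0].round(4) for r,_ in a])
print('wallx',[(r,(ray(f,[[245,r]],.036)[0]).round(4)) for r,_ in prof(f,120,230,235,250,1)])
print('nose cols',prof(f,180,192,200,360,0),'ribs',prof(f,160,172,180,400,0))
go(.585,-.0767,.0315,-.03)
E
```

```text
t 26.0 p [ 0.5806 -0.0757  0.0659] th -0.032 tilt 0.13 w 0.0213 q [ 0.24  0.59 -0.2   1.85  0.17  0.72 -1.66] F [-0.1  0.1 -0.4] gf 25.0
[(131.0, -16), (147.0, 11), (175.0, -23), (201.0, 17), (205.0, 26), (228.0, -11)] [np.float64(0.0721), np.float64(0.0647), np.float64(0.0513), np.float64(0.0382), np.float64(0.0362), np.float64(0.0239)]
wallx [(132.0, array([ 0.6519, -0.0578,  0.036 ])), (137.0, array([ 0.6492, -0.0577,  0.036 ])), (147.0, array([ 0.6438, -0.0573,  0.036 ])), (153.0, array([ 0.6405, -0.0571,  0.036 ])), (194.0, array([ 0.617 , -0.0556,  0.036 ]))]
nose cols [(206.0, -9), (244.0, -15), (258.0, 17), (269.0, -23), (289.0, 18), (300.0, -21), (324.0, 16), (349.0, -16), (356.0, 13)] ribs [(197.0, 19), (230.0, -14), (257.0, 16), (301.0, -21), (325.0, 16), (350.0, -17), (358.0, 13), (363.0, -9)]
t 26.1 p [ 0.5807 -0.0757  0.0661] th -0.032 tilt 0.15 w 0.021 q [ 0.24  0.59 -0.2   1.85  0.17  0.72 -1.66] F [-0.1 -0.1  0.3] gf 25.0
go tx ty tz [0.43 0.08 3.46] yaw -0.002 (translate before yaw)
```

>>> {"fn": "carry_out", "kwargs": {"series": [{"grip": 1.5, "tx": 0.25, "ty": 0, "tz": 1.0, "yaw": 0}, {"grip": 1.5, "tx": 0.25, "ty": 0, "tz": 1.0, "yaw": 0}, {"grip": 1.5, "tx": 0, "ty": 0, "tz": 0.8, "yaw": 0}, {"grip": 1.5, "tx": 0, "ty": 0, "tz": 0.6, "yaw": 0}, {"grip": 1.5, "tx": 0, "ty": 0, "tz": 0, "yaw": 0}, {"grip": 1.5, "tx": 0, "ty": 0, "tz": 0, "yaw": 0}]}}

```text
clock: 26.65
position: [0.5862, -0.0758, 0.0314]
ee_rot: [1.0, -0.016, 0.002, 0.0]
force: [1.3, -0.9, 4.4]
width: 0.0211
gripper_force: 25.0
```

>>> {"fn": "carry_out", "kwargs": {"series": [{"grip": 2.6, "tx": 0, "ty": 0, "tz": 0, "yaw": 0}, {"grip": 3.2, "tx": 0, "ty": 0, "tz": 0, "yaw": 0}, {"grip": 3.4, "tx": 0, "ty": 0, "tz": 0, "yaw": 0}, {"grip": 3.4, "tx": 0, "ty": 0, "tz": 0, "yaw": 0}, {"grip": 3.4, "tx": 0, "ty": 0, "tz": -2.0, "yaw": 0}, {"grip": 3.4, "tx": 0, "ty": 0, "tz": -3.0, "yaw": 0}, {"grip": 3.4, "tx": 0, "ty": 0, "tz": -3.0, "yaw": 0}, {"grip": 3.4, "tx": 0, "ty": 0, "tz": -3.0, "yaw": 0}, {"grip": 3.4, "tx": -1.5, "ty": -1.0, "tz": -3.0, "yaw": 0}, {"grip": 3.4, "tx": -1.5, "ty": -1.0, "tz": -3.0, "yaw": 0}, {"grip": 3.4, "tx": -1.5, "ty": -1.0, "tz": -3.0, "yaw": 0}, {"grip": 3.4, "tx": -1.5, "ty": -1.0, "tz": -3.0, "yaw": 0}, {"grip": 3.4, "tx": -1.5, "ty": -1.5, "tz": -2.0, "yaw": 0}, {"grip": 3.4, "tx": 0, "ty": 0, "tz": 0, "yaw": 0}, {"grip": 3.4, "tx": 0, "ty": 0, "tz": 0, "yaw": 0}]}}

```text
clock: 28.15
position: [0.5114, -0.0185, 0.281]
ee_rot: [1.0, -0.016, 0.001, 0.0]
force: [-0.1, 0.1, 0.3]
width: 0.0342
gripper_force: 0.0
```

```bash
python3 - <<'E'
from h import *
p,th,R=pose(); f=grab('wrist','w12.png')
cv2.imwrite('pics/w12c.png',cv2.resize(f['frame'][40:290,150:450,::-1],(720,600)))
E
```

```text
t 28.1 p [ 0.5114 -0.0185  0.281 ] th -0.031 tilt 0.08 w 0.0342 q [ 0.23  0.2  -0.28  1.86  0.06  1.1  -1.67] F [-0.1  0.1  0.3] gf 0.0
```

View pics/w12c.png

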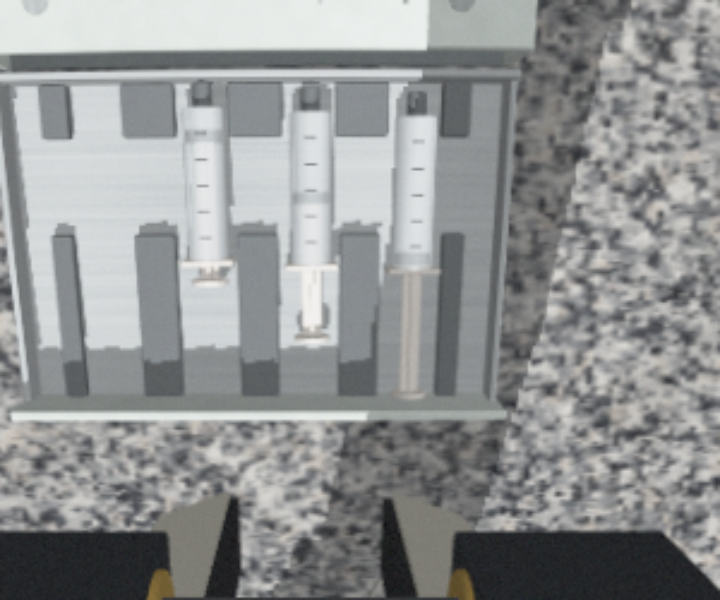

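w12c shows all three seated: A, C and D at crop columns 205, 311 and 415, with thumb discs at rows 283, 340 and 397 and the front plate's inner floor line at row 395. Now I'll measure the gaps and the corks, computing the cork hover.

```bash
cat >> h.py <<'E'
def corks(f,z=.026):
    hsv=cv2.cvtColor(f['frame'],cv2.COLOR_RGB2HSV); m=cv2.inRange(hsv,(5,100,60),(20,255,255)); m=cv2.morphologyEx(m,cv2.MORPH_OPEN,np.ones((3,3)))
    for c in cv2.findContours(m,cv2.RETR_EXTERNAL,cv2.CHAIN_APPROX_NONE)[0]:
        if cv2.contourArea(c)<50: continue
        P=ray(f,c[:,0],z)[:,:2]; r=cv2.minAreaRect((P*1000).astype(np.float32)); b=cv2.boxPoints(r); e=sorted([b[1]-b[0],b[2]-b[1]],key=np.linalg.norm)
        a=np.degrees(np.arctan2(e[1][1],e[1][0])); a=(a+90)%180-90
        print('cork px',c[:,0].mean(0).round(0),'cen mm',np.round(r[0],1),'size',np.linalg.norm(e,axis=1).round(1),'axis deg',round(a,1))
E
python3 - <<'E'
from h import *
p,th,R=pose(); f=grab('wrist')
cr=lambda u,v:[150+u/2.4,40+v/2.4]
for n,uv,z in(('Athumb',(210,284),.030),('Cthumb',(311,341),.030),('Dthumb',(410,397),.030),('Afront',(205,107),.03),('Cfront',(311,111),.03),('Dfront',(416,115),.03),('plate floor A',(205,396),.012),('plate floor C',(311,396),.012),('plate top',(205,412),.047),('plate top',(311,412),.047),('wallA',(205,81),.036),('wallD',(415,81),.036)): print(n,ray(f,[cr(*uv)],z)[0].round(4))
corks(f); corks(grab('top'))
go(.5305,.2539,.2,.483)
E
```

```text
t 28.2 p [ 0.5111 -0.019   0.2801] th -0.032 tilt 0.04 w 0.0342 q [ 0.23  0.2  -0.28  1.86  0.06  1.1  -1.67] F [ 0.7  0.3 -1. ] gf 0.0
Athumb [0.5407 0.0349 0.03  ]
Cthumb [ 0.5078 -0.0182  0.03  ]
Dthumb [ 0.4741 -0.0726  0.03  ]
Afront [0.6297 0.0313 0.03  ]
Cfront [ 0.6259 -0.0219  0.03  ]
Dfront [ 0.6224 -0.0749  0.03  ]
plate floor A [0.4733 0.0451 0.012 ]
plate floor C [ 0.4713 -0.017   0.012 ]
plate top [0.4743 0.0402 0.047 ]
plate top [ 0.4724 -0.017   0.047 ]
wallA [0.6411 0.0297 0.036 ]
wallD [ 0.6378 -0.0735  0.036 ]
cork px [ 94. 245.] cen mm [423.7 253.6] size [34.8 39.7] axis deg 88.5
cork px [ 33. 240.] cen mm [433.1 348.5] size [46.2 49.1] axis deg 6.4
cork px [ 19. 166.] cen mm [542.8 337.2] size [30.8 44. ] axis deg -74.8
cork px [ 81. 170.] cen mm [532.9 248.5] size [38.9 61. ] axis deg 26.4
cork px [169. 248.] cen mm [419.8 256.7] size [25.4 28. ] axis deg 1.0
cork px [135. 247.] cen mm [422.4 353. ] size [30.2 58.2] axis deg 7.6
cork px [140. 205.] cen mm [540.2 342.4] size [29.6 32.4] axis deg 18.7
cork px [172. 209.] cen mm [530.4 250.8] size [27.7 62.2] axis deg 27.7
cork px [367. 106.] cen mm [ 823.3 -300.1] size [50.2 52.8] axis deg -28.1
t 28.3 p [ 0.511  -0.0193  0.2794] th -0.033 tilt 0.12 w 0.0341 q [ 0.23  0.2  -0.27  1.86  0.06  1.1  -1.67] F [ 0.1  0.1 -0.8] gf 0.0
go tx ty tz [  1.06 -27.37   7.93] yaw -0.516 (translate before yaw)
```

Gaps measure 67 mm for A and 36 mm for C, as expected. Moving to the long cork.

>>> {"fn": "carry_out", "kwargs": {"series": [{"grip": 5.5, "tx": 0.13, "ty": -3.38, "tz": 0, "yaw": 0}, {"grip": 5.5, "tx": 0.13, "ty": -3.38, "tz": 0, "yaw": 0}, {"grip": 5.5, "tx": 0.13, "ty": -3.38, "tz": 0, "yaw": 0}, {"grip": 5.5, "tx": 0.13, "ty": -3.38, "tz": 0, "yaw": 0}, {"grip": 5.5, "tx": 0.13, "ty": -3.38, "tz": 0, "yaw": 0}, {"grip": 5.5, "tx": 0.13, "ty": -3.38, "tz": 0, "yaw": 0}, {"grip": 5.5, "tx": 0.13, "ty": -3.38, "tz": 0, "yaw": 0}, {"grip": 5.5, "tx": 0.13, "ty": -3.38, "tz": 0, "yaw": 0}, {"grip": 5.5, "tx": 0, "ty": 0, "tz": 3.5, "yaw": -0.129}, {"grip": 5.5, "tx": 0, "ty": 0, "tz": 3.5, "yaw": -0.129}, {"grip": 5.5, "tx": 0, "ty": 0, "tz": 3.5, "yaw": -0.129}, {"grip": 5.5, "tx": 0, "ty": 0, "tz": 3.5, "yaw": -0.129}, {"grip": 5.5, "tx": 0, "ty": 0, "tz": 0, "yaw": 0}, {"grip": 5.5, "tx": 0, "ty": 0, "tz": 0, "yaw": 0}, {"grip": 5.5, "tx": 0, "ty": 0, "tz": 0, "yaw": 0}]}}

```text
clock: 29.8
position: [0.5317, 0.252, 0.1422]
ee_rot: [0.971, 0.238, 0.001, -0.0]
force: [-0.1, 0.2, 0.6]
width: 0.0549
gripper_force: 0.0
```

```bash
python3 - <<'E'
from h import *
p,th,R=pose(); f=grab('wrist','w13.png'); corks(f)
hsv=cv2.cvtColor(f['frame'],cv2.COLOR_RGB2HSV); m=cv2.inRange(hsv,(5,100,60),(20,255,255)); m[:,:200]=0;m[:,360:]=0;m[290:]=0
ys,xs=np.nonzero(m); print(xs.min(),xs.max(),ys.min(),ys.max(),[(r,int(np.median(xs[ys==r])),np.ptp(xs[ys==r])) for r in range(ys.min(),ys.max(),10) if (ys==r).any()])
# top brightness profile: separates top face from near/far sides
print(prof(f,140,290,277,286,1,5))
print([((ray(f,[[281,r]],.026)[0]-p)@R)[0].round(4) for r in (ys.min(),ys.max())])
E
```

```text
t 29.8 p [0.5317 0.252  0.1422] th 0.481 tilt 0.14 w 0.0549 q [-0.13  0.52 -0.47  1.8   0.29  0.89 -1.82] F [-0.1  0.2  0.6] gf 0.0
cork px [136. 242.] cen mm [440.4 358.2] size [31. 47.] axis deg 7.6
cork px [276. 206.] cen mm [532.7 257.9] size [24.9 61.8] axis deg 25.5
cork px [189. 149.] cen mm [543.3 346.3] size [29.7 31. ] axis deg 17.5
200 355 39 288 [(39, 333, np.int64(0)), (49, 335, np.int64(1)), (59, 342, np.int64(1)), (139, 204, np.int64(8)), (149, 203, np.int64(6)), (159, 202, np.int64(5)), (179, 277, np.int64(28)), (189, 277, np.int64(28)), (199, 276, np.int64(27)), (209, 276, np.int64(27)), (219, 276, np.int64(27)), (229, 276, np.int64(26)), (239, 276, np.int64(24))]
[(143.0, 5), (155.0, -9), (172.0, -7), (177.0, 20), (184.0, 6), (189.0, -7), (196.0, -8), (201.0, 9), (211.0, 5), (217.0, -6), (233.0, -7), (237.0, 11), (249.0, -13), (253.0, 5), (257.0, 6), (261.0, -6), (267.0, 13), (271.0, -10), (274.0, 8), (277.0, -7), (281.0, -5), (288.0, -19)]
[np.float64(0.1378), np.float64(-0.0783)]
```

>>> {"fn": "carry_out", "kwargs": {"series": [{"grip": 5.5, "tx": 0.3, "ty": -0.35, "tz": 2.5, "yaw": 0.036}, {"grip": 5.5, "tx": 0, "ty": 0, "tz": 3.0, "yaw": 0}, {"grip": 5.5, "tx": 0, "ty": 0, "tz": 3.0, "yaw": 0}, {"grip": 5.5, "tx": 0, "ty": 0, "tz": 2.0, "yaw": 0}, {"grip": 5.5, "tx": 0, "ty": 0, "tz": 0.9, "yaw": 0}, {"grip": 5.5, "tx": 0, "ty": 0, "tz": 0, "yaw": 0}, {"grip": 1.8, "tx": 0, "ty": 0, "tz": 0, "yaw": 0}, {"grip": 1.8, "tx": 0, "ty": 0, "tz": 0, "yaw": 0}, {"grip": 1.8, "tx": 0, "ty": 0, "tz": 0, "yaw": 0}, {"grip": 1.8, "tx": 0, "ty": 0, "tz": 0, "yaw": 0}, {"grip": 1.8, "tx": 0, "ty": 0, "tz": 0, "yaw": 0}, {"grip": 1.8, "tx": 0, "ty": 0, "tz": 0, "yaw": 0}, {"grip": 1.8, "tx": 0, "ty": 0, "tz": -1.0, "yaw": 0}, {"grip": 1.8, "tx": 0, "ty": 0, "tz": -3.0, "yaw": 0}, {"grip": 1.8, "tx": 0, "ty": 0, "tz": -3.0, "yaw": 0}, {"grip": 1.8, "tx": 0, "ty": 0, "tz": -3.0, "yaw": 0}, {"grip": 1.8, "tx": 0, "ty": 0, "tz": -2.0, "yaw": 0}, {"grip": 1.8, "tx": 0, "ty": 0, "tz": 0, "yaw": 0}], "squeeze": 20}}

```text
clock: 31.65
position: [0.5334, 0.2573, 0.1504]
ee_rot: [0.975, 0.222, 0.003, -0.001]
force: [0.5, 0.2, 0.2]
width: 0.0258
gripper_force: 20.0
```

```bash
python3 - <<'E'
from h import *
go(.506,.0375,.15,-.03)
E
```

```text
t 31.6 p [0.5334 0.2573 0.1504] th 0.448 tilt 0.36 w 0.0258 q [-0.13  0.51 -0.47  1.78  0.29  0.91 -1.85] F [0.5 0.2 0.2] gf 20.0
go tx ty tz [-11.99  18.62  -0.03] yaw 0.478 (translate before yaw)
```

>>> {"fn": "carry_out", "kwargs": {"series": [{"grip": 1.8, "tx": -2.0, "ty": 3.1, "tz": 0, "yaw": 0}, {"grip": 1.8, "tx": -2.0, "ty": 3.1, "tz": 0, "yaw": 0}, {"grip": 1.8, "tx": -2.0, "ty": 3.1, "tz": 0, "yaw": 0}, {"grip": 1.8, "tx": -2.0, "ty": 3.1, "tz": 0, "yaw": 0}, {"grip": 1.8, "tx": -2.0, "ty": 3.1, "tz": 0, "yaw": 0}, {"grip": 1.8, "tx": -2.0, "ty": 3.1, "tz": 0, "yaw": 0}, {"grip": 1.8, "tx": 0, "ty": 0, "tz": 0, "yaw": 0.12}, {"grip": 1.8, "tx": 0, "ty": 0, "tz": 0, "yaw": 0.12}, {"grip": 1.8, "tx": 0, "ty": 0, "tz": 0, "yaw": 0.12}, {"grip": 1.8, "tx": 0, "ty": 0, "tz": 0, "yaw": 0.12}, {"grip": 1.8, "tx": 0, "ty": 0, "tz": 3.0, "yaw": 0}, {"grip": 1.8, "tx": 0, "ty": 0, "tz": 3.0, "yaw": 0}, {"grip": 1.8, "tx": 0, "ty": 0, "tz": 1.0, "yaw": 0}, {"grip": 1.8, "tx": 0, "ty": 0, "tz": 0, "yaw": 0}, {"grip": 1.8, "tx": 0, "ty": 0, "tz": 0, "yaw": 0}, {"grip": 1.8, "tx": 0, "ty": 0, "tz": 0, "yaw": 0}]}}

```text
clock: 33.25
position: [0.5046, 0.0365, 0.0778]
ee_rot: [1.0, -0.016, 0.001, -0.0]
force: [0.7, -0.3, 0.1]
width: 0.0255
gripper_force: 20.0
```

```bash
python3 - <<'E'
from h import *
p,th,R=pose(); f=grab('wrist','w14.png')
hsv=cv2.cvtColor(f['frame'],cv2.COLOR_RGB2HSV); m=cv2.inRange(hsv,(5,80,40),(22,255,255)); m[:,:240]=0;m[:,320:]=0;m[:150]=0;m[290:]=0
m=cv2.morphologyEx(m,cv2.MORPH_OPEN,np.ones((3,3)))
ys,xs=np.nonzero(m); print(xs.min(),xs.max(),ys.min(),ys.max())
r=ys.min(); print('cork front top edge tool',((ray(f,[[279,r]],p[2]-.002)[0]-p)@R).round(4))
print(prof(f,60,290,275,284,1,8))
print('pred thumb px',proj(f,[[.5407,.0365,.03]]),'wall',proj(f,[[.64,.033,.036]]))
E
```

```text
t 33.2 p [0.5046 0.0365 0.0778] th -0.032 tilt 0.1 w 0.0255 q [ 0.14  0.47 -0.32  2.03  0.23  0.66 -1.93] F [ 0.7 -0.3  0.1] gf 20.0
255 304 210 288
cork front top edge tool [ 0.0345 -0.0016  0.0021]
[(62.0, 9), (76.0, -31), (78.0, 32), (100.0, -27), (102.0, 28), (123.0, -20), (125.0, 21), (145.0, -28), (148.0, 25), (167.0, -13), (181.0, -8), (183.0, 10), (187.0, -11), (209.0, -20), (254.0, -8), (259.0, 11), (288.0, -17)]
pred thumb px [[279.77233745 186.59587851]] wall [[280.47081594   7.47249253]]
```

```bash
python3 - <<'E'
from h import *
f=grab('wrist'); p,th,R=pose()
I=f['frame'];h=cv2.cvtColor(I,cv2.COLOR_RGB2HSV)
for r in range(180,292,5): print(r,np.median(I[r,272:287],0).astype(int),np.median(h[r,272:287],0).astype(int))
print([proj(f,[p+R@np.array([x,0,z])])[0].round(0).tolist() for x in(.03,-.03) for z in(.002,.028)])
E
```

```text
t 33.4 p [0.5046 0.0364 0.0778] th -0.032 tilt 0.11 w 0.0261 q [ 0.14  0.47 -0.32  2.03  0.23  0.66 -1.93] F [ 0.3 -0.1 -0.7] gf 20.0
180 [158 156 151] [ 17  14 158]
185 [174 171 167] [ 17  12 174]
190 [130 133 134] [ 98   8 134]
195 [133 135 137] [ 99   9 137]
200 [131 134 135] [100   8 135]
205 [128 131 131] [ 98   8 131]
210 [94 72 51] [ 14 118  94]
215 [89 68 49] [ 14 115  89]
220 [112  85  60] [ 14 121 112]
225 [124  92  66] [ 14 120 124]
230 [128  96  66] [ 14 123 128]
235 [139 103  71] [ 14 123 139]
240 [198 147  99] [ 14 127 198]
245 [189 140  96] [ 14 126 189]
250 [188 139  97] [ 14 126 188]
255 [151 112  75] [ 14 125 151]
260 [170 126  87] [ 14 125 170]
265 [190 141  96] [ 14 126 190]
270 [194 144  99] [ 14 126 194]
275 [191 142  96] [ 14 125 191]
280 [196 146  98] [ 14 127 196]
285 [184 136  95] [ 14 125 184]
290 [54 56 57] [115  13  57]
[[282.0, 219.0], [282.0, 204.0], [282.0, 320.0], [282.0, 295.0]]
```

```bash
python3 - <<'E'
import cv2
a=cv2.imread('pics/w14.png');cv2.imwrite('pics/w14c.png',cv2.resize(a[110:310,160:400],(720,600)))
E
```

```text
(no output)
```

View pics/w14c.png

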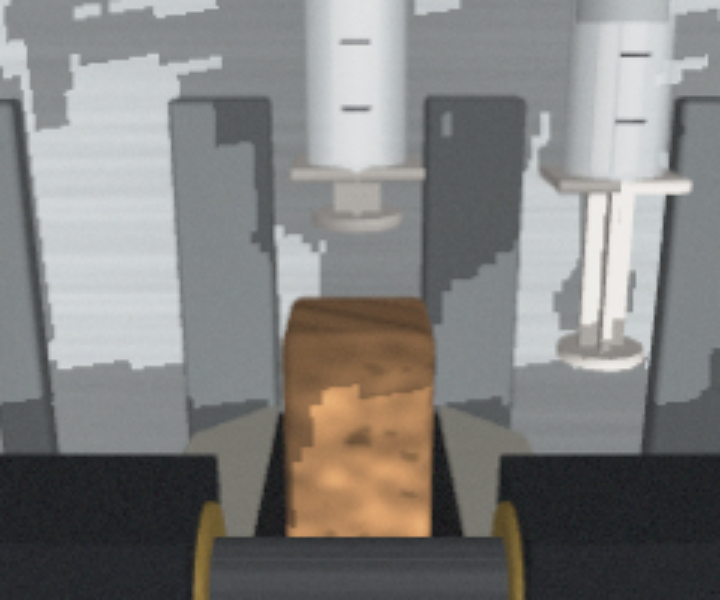

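w14c shows the cork over lane +28. Its lower front edge is at crop row 298, the thumb disc is at row 228, and it is about 1–1.5 mm to the right of the lane. It needs about 4.8 mm more forward to centre in the gap.

>>> {"fn": "carry_out", "kwargs": {"series": [{"grip": 1.8, "tx": 0.48, "ty": -0.12, "tz": 0.5, "yaw": 0}, {"grip": 1.8, "tx": 0, "ty": 0, "tz": 1.0, "yaw": 0}, {"grip": 1.8, "tx": 0, "ty": 0, "tz": 1.0, "yaw": 0}, {"grip": 1.8, "tx": 0, "ty": 0, "tz": 0.8, "yaw": 0}, {"grip": 1.8, "tx": 0, "ty": 0, "tz": 0.4, "yaw": 0}, {"grip": 1.8, "tx": 0, "ty": 0, "tz": 0, "yaw": 0}, {"grip": 1.8, "tx": 0, "ty": 0, "tz": 0, "yaw": 0}]}}

```text
clock: 34.05
position: [0.5083, 0.0375, 0.0393]
ee_rot: [1.0, -0.016, -0.0, 0.0]
force: [-0.4, 0.1, -0.6]
width: 0.0259
gripper_force: 20.0
```

>>> {"fn": "carry_out", "kwargs": {"series": [{"grip": 3.0, "tx": 0, "ty": 0, "tz": 0, "yaw": 0}, {"grip": 3.6, "tx": 0, "ty": 0, "tz": 0, "yaw": 0}, {"grip": 3.6, "tx": 0, "ty": 0, "tz": 0, "yaw": 0}, {"grip": 3.6, "tx": 0, "ty": 0, "tz": -2.0, "yaw": 0}, {"grip": 3.6, "tx": 0, "ty": 0, "tz": -3.0, "yaw": 0}, {"grip": 3.6, "tx": 0, "ty": 0, "tz": -4.0, "yaw": 0}, {"grip": 3.6, "tx": 0, "ty": 0, "tz": -4.0, "yaw": 0}, {"grip": 3.6, "tx": 0, "ty": 0, "tz": -4.0, "yaw": 0}, {"grip": 3.6, "tx": 0, "ty": 0, "tz": -4.0, "yaw": 0}, {"grip": 3.6, "tx": 0, "ty": 0, "tz": 0, "yaw": 0}, {"grip": 3.6, "tx": 0, "ty": 0, "tz": 0, "yaw": 0}]}}

```text
clock: 35.15
position: [0.5092, 0.0373, 0.2509]
ee_rot: [1.0, -0.016, 0.001, 0.0]
force: [0.3, 0.0, -1.3]
width: 0.0363
gripper_force: 0.0
```

```bash
python3 - <<'E'
from h import *
p,th,R=pose(); f=grab('wrist','w15.png'); 
a=prof(f,60,290,int(proj(f,[[.55,.037,.02]])[0,0])-5,int(proj(f,[[.55,.037,.02]])[0,0])+5,1)
print(a,[(r,[ray(f,[[279,r]],z)[0,0].round(4) for z in(.012,.03,.038)]) for r,_ in a])
corks(f,.038); t=grab('top'); corks(t)
go(.4198,.2567,.14,.0)
E
```

```text
t 35.1 p [0.5092 0.0373 0.2509] th -0.032 tilt 0.16 w 0.0363 q [ 0.21  0.23 -0.38  1.89  0.1   1.03 -1.82] F [ 0.3  0.  -1.3] gf 0.0
[(62.0, 17), (65.0, -23), (79.0, 32), (89.0, -14), (95.0, 9), (152.0, -16), (158.0, 13), (161.0, -38), (165.0, 18), (179.0, -8), (183.0, 8), (208.0, -12), (216.0, 34), (220.0, -24), (233.0, 8), (239.0, -22), (256.0, 8), (270.0, 12), (275.0, -11), (288.0, -15)] [(62.0, [np.float64(0.6503), np.float64(0.6473), np.float64(0.6459)]), (65.0, [np.float64(0.647), np.float64(0.6442), np.float64(0.6429)]), (79.0, [np.float64(0.6318), np.float64(0.6296), np.float64(0.6287)]), (89.0, [np.float64(0.6207), np.float64(0.6191), np.float64(0.6184)]), (95.0, [np.float64(0.614), np.float64(0.6127), np.float64(0.6121)]), (152.0, [np.float64(0.547), np.float64(0.5489), np.float64(0.5497)]), (158.0, [np.float64(0.5396), np.float64(0.5418), np.float64(0.5428)]), (161.0, [np.float64(0.5359), np.float64(0.5383), np.float64(0.5394)]), (165.0, [np.float64(0.5308), np.float64(0.5335), np.float64(0.5347)]), (179.0, [np.float64(0.513), np.float64(0.5165), np.float64(0.5181)]), (183
[... 781 characters left out ...]
px [ 55. 250.] cen mm [431.3 338.2] size [42.5 61.2] axis deg 7.6
cork px [279. 187.] cen mm [508.3  39. ] size [24.3 59.8] axis deg -1.9
cork px [ 40. 167.] cen mm [544.2 328.1] size [28.8 40.9] axis deg -75.0
cork px [169. 248.] cen mm [419.8 256.7] size [25.4 28.1] axis deg 1.0
cork px [135. 247.] cen mm [422.2 353.2] size [29.6 57.9] axis deg 6.4
cork px [140. 205.] cen mm [541.3 343. ] size [28.6 31.2] axis deg 1.5
cork px [367. 107.] cen mm [ 823.3 -300.1] size [50.2 52.8] axis deg -28.1
t 35.2 p [0.5077 0.0372 0.2487] th -0.032 tilt 0.11 w 0.0359 q [ 0.21  0.24 -0.38  1.89  0.1   1.03 -1.82] F [ 0.2 -0.9 -1.2] gf 0.0
go tx ty tz [ -9.47 -21.66  10.88] yaw -0.032 (translate before yaw)
```

The long cork lies flat in the lane: centre (0.508, 0.039), size 60×24, axis -1.9°. Now the short cork.

>>> {"fn": "carry_out", "kwargs": {"series": [{"grip": 5.5, "tx": -1.36, "ty": -3.09, "tz": 0.5, "yaw": 0}, {"grip": 5.5, "tx": -1.36, "ty": -3.09, "tz": 0.5, "yaw": 0}, {"grip": 5.5, "tx": -1.36, "ty": -3.09, "tz": 0.5, "yaw": 0}, {"grip": 5.5, "tx": -1.36, "ty": -3.09, "tz": 2.0, "yaw": 0}, {"grip": 5.5, "tx": -1.36, "ty": -3.09, "tz": 2.4, "yaw": 0}, {"grip": 5.5, "tx": -1.36, "ty": -3.09, "tz": 2.4, "yaw": 0}, {"grip": 5.5, "tx": -1.36, "ty": -3.09, "tz": 2.4, "yaw": -0.032}, {"grip": 5.5, "tx": 0, "ty": 0, "tz": 0, "yaw": 0}, {"grip": 5.5, "tx": 0, "ty": 0, "tz": 0, "yaw": 0}, {"grip": 5.5, "tx": 0, "ty": 0, "tz": 0, "yaw": 0}]}}

```text
clock: 36.25
position: [0.4206, 0.2555, 0.1423]
ee_rot: [1.0, -0.001, -0.0, 0.0]
force: [0.2, -0.3, 0.3]
width: 0.055
gripper_force: 0.0
```

```bash
python3 - <<'E'
from h import *
p,th,R=pose(); f=grab('wrist','w16.png'); corks(f)
hsv=cv2.cvtColor(f['frame'],cv2.COLOR_RGB2HSV); m=cv2.inRange(hsv,(5,80,40),(22,255,255)); m[:,:200]=0;m[:,360:]=0;m[290:]=0;m=cv2.morphologyEx(m,cv2.MORPH_OPEN,np.ones((5,5)))
ys,xs=np.nonzero(m);print(xs.min(),xs.max(),ys.min(),ys.max())
for r in range(ys.min()-3,ys.max()+8,4): print(r,f['frame'][r,int(xs.mean())-4:int(xs.mean())+5].mean(0).astype(int), end=' ')
for x in (.015,-.015): print(x,[proj(f,[p+R@np.array([x,0,p[2]-z])])[0].round(0).tolist() for z in(.026,0)])
E
```

```text
t 36.2 p [0.4206 0.2555 0.1423] th -0.001 tilt 0.08 w 0.055 q [-0.18  0.37 -0.49  2.03  0.24  0.8  -2.39] F [ 0.2 -0.3  0.3] gf 0.0
cork px [273. 208.] cen mm [422.1 262.2] size [24.7 33.7] axis deg -4.2
cork px [168. 204.] cen mm [424.2 355.1] size [32.8 61.2] axis deg 7.4
cork px [535. 112.] cen mm [507.2  39.3] size [44.7 61.4] axis deg -1.8
cork px [167.  65.] cen mm [539.7 344.9] size [29.8 33. ] axis deg 17.5
259 288 189 226
186 [80 81 85] 190 [107  80  58] 194 [115  87  61] 198 [215 160 108] 202 [204 151 104] 206 [214 159 108] 210 [192 143  98] 214 [204 150 103] 218 [200 149 101] 222 [186 138  94] 226 [179 153 131] 230 [143 146 147] 0.015 [[281.0, 193.0], [281.0, 186.0]]
-0.015 [[281.0, 225.0], [281.0, 216.0]]
```

>>> {"fn": "carry_out", "kwargs": {"series": [{"grip": 5.5, "tx": -0.2, "ty": -0.55, "tz": 2.5, "yaw": 0.05}, {"grip": 5.5, "tx": 0, "ty": 0, "tz": 3.0, "yaw": 0}, {"grip": 5.5, "tx": 0, "ty": 0, "tz": 3.0, "yaw": 0}, {"grip": 5.5, "tx": 0, "ty": 0, "tz": 2.0, "yaw": 0}, {"grip": 5.5, "tx": 0, "ty": 0, "tz": 0.9, "yaw": 0}, {"grip": 5.5, "tx": 0, "ty": 0, "tz": 0, "yaw": 0}, {"grip": 1.8, "tx": 0, "ty": 0, "tz": 0, "yaw": 0}, {"grip": 1.8, "tx": 0, "ty": 0, "tz": 0, "yaw": 0}, {"grip": 1.8, "tx": 0, "ty": 0, "tz": 0, "yaw": 0}, {"grip": 1.8, "tx": 0, "ty": 0, "tz": 0, "yaw": 0}, {"grip": 1.8, "tx": 0, "ty": 0, "tz": 0, "yaw": 0}, {"grip": 1.8, "tx": 0, "ty": 0, "tz": 0, "yaw": 0}, {"grip": 1.8, "tx": 0, "ty": 0, "tz": -1.0, "yaw": 0}, {"grip": 1.8, "tx": 0, "ty": 0, "tz": -3.0, "yaw": 0}, {"grip": 1.8, "tx": 0, "ty": 0, "tz": -3.0, "yaw": 0}, {"grip": 1.8, "tx": 0, "ty": 0, "tz": -3.0, "yaw": 0}, {"grip": 1.8, "tx": 0, "ty": 0, "tz": -2.0, "yaw": 0}, {"grip": 1.8, "tx": 0, "ty": 0, "tz": 0, "yaw": 0}, {"grip": 1.8, "tx": 0, "ty": 0, "tz": 0, "yaw": 0}], "squeeze": 20}}

```text
clock: 38.2
position: [0.4185, 0.2621, 0.1492]
ee_rot: [1.0, -0.025, 0.001, -0.0]
force: [-0.2, -0.4, -0.3]
width: 0.0258
gripper_force: 20.0
```

```bash
python3 - <<'E'
from h import *
go(.488,-.0185,.15,-.03)
E
```

```text
t 38.2 p [0.4185 0.2621 0.1492] th -0.05 tilt 0.06 w 0.0258 q [-0.24  0.35 -0.44  2.02  0.2   0.81 -2.42] F [-0.2 -0.4 -0.3] gf 20.0
go tx ty tz [ 8.35 27.68 -0.08] yaw -0.02 (translate before yaw)
```

>>> {"fn": "carry_out", "kwargs": {"series": [{"grip": 1.8, "tx": 1.04, "ty": 3.46, "tz": 0, "yaw": 0}, {"grip": 1.8, "tx": 1.04, "ty": 3.46, "tz": 0, "yaw": 0}, {"grip": 1.8, "tx": 1.04, "ty": 3.46, "tz": 0, "yaw": 0}, {"grip": 1.8, "tx": 1.04, "ty": 3.46, "tz": 0, "yaw": 0}, {"grip": 1.8, "tx": 1.04, "ty": 3.46, "tz": 0, "yaw": 0}, {"grip": 1.8, "tx": 1.04, "ty": 3.46, "tz": 0, "yaw": 0}, {"grip": 1.8, "tx": 1.04, "ty": 3.46, "tz": 0, "yaw": 0}, {"grip": 1.8, "tx": 1.04, "ty": 3.46, "tz": 0, "yaw": -0.02}, {"grip": 1.8, "tx": 0, "ty": 0, "tz": 3.0, "yaw": 0}, {"grip": 1.8, "tx": 0, "ty": 0, "tz": 3.0, "yaw": 0}, {"grip": 1.8, "tx": 0, "ty": 0, "tz": 1.0, "yaw": 0}, {"grip": 1.8, "tx": 0, "ty": 0, "tz": 0, "yaw": 0}, {"grip": 1.8, "tx": 0, "ty": 0, "tz": 0, "yaw": 0}, {"grip": 1.8, "tx": 0, "ty": 0, "tz": 0, "yaw": 0}]}}

```text
clock: 39.6
position: [0.4882, -0.018, 0.0794]
ee_rot: [1.0, -0.015, 0.001, -0.0]
force: [-0.7, -0.1, -0.5]
width: 0.0258
gripper_force: 20.0
```

```bash
python3 - <<'E'
from h import *
p,th,R=pose(); f=grab('wrist','w17.png'); I=f['frame']
for r in range(150,290,3): print(r,np.median(I[r,274:286],0).astype(int),end=' ')
print()
print(prof(f,150,290,275,285,1,6))
print('pred cork front x.015 top/bot',[proj(f,[p+R@np.array([.015,0,z])])[0].round(1).tolist() for z in(.002,.028)],[proj(f,[p+R@np.array([.020,0,z])])[0].round(1).tolist() for z in(.002,.028)],'thumb',proj(f,[[.5078,-.018,.034],[.5078,-.018,.023],[.5047,-.018,.03]]).round(1).tolist())
print('cols cork',prof(f,225,240,200,360,0),'lane',prof(f,196,206,200,360,0))
E
```

```text
t 39.6 p [ 0.4882 -0.018   0.0794] th -0.029 tilt 0.06 w 0.0258 q [ 0.23  0.45 -0.29  2.07  0.21  0.65 -1.8 ] F [-0.7 -0.1 -0.5] gf 20.0
150 [205 201 197] 153 [213 210 205] 156 [186 181 176] 159 [186 181 177] 162 [184 179 175] 165 [184 179 175] 168 [183 179 174] 171 [183 178 174] 174 [184 179 175] 177 [183 180 175] 180 [182 179 173] 183 [182 178 173] 186 [183 178 173] 189 [182 178 173] 192 [182 178 173] 195 [182 178 174] 198 [182 177 173] 201 [183 179 173] 204 [145 142 139] 207 [179 176 172] 210 [167 164 160] 213 [141 144 145] 216 [140 143 145] 219 [138 141 142] 222 [138 140 143] 225 [139 142 145] 228 [144 147 148] 231 [105  85  68] 234 [103  78  56] 237 [112  85  60] 240 [111  83  60] 243 [104  79  57] 246 [159 118  82] 249 [217 161 110] 252 [216 162 110] 255 [199 148 101] 258 [208 153 104] 261 [221 167 112] 264 [202 150 102] 267 [191 141  97] 270 [195 144  97] 273 [199 148 100] 276 [196 144  98] 279 [201 149 101] 282 [196 146  98] 285 [180 133  91] 288 [173 131  89] 
[(160.0, -7), (203.0, -10), (207.0, 11), (212.0, -8), (231.0, -21), (247.0, 15), (288.0, -15)]
pred cork front x.015 top/bot [[282.1, 246.5], [281.7, 228.6]] [[282.1, 237.4], [281.7, 220.6]] thumb [[280.6, 212.4], [280.6, 207.5], [280.7, 215.0]]
cols cork [(213.0, -23), (221.0, 15), (223.0, -13), (255.0, 15), (258.0, -9), (301.0, -8), (332.0, 15), (352.0, 12), (357.0, -14)] lane [(211.0, -13), (219.0, 20), (254.0, 33), (267.0, -19), (302.0, -21), (305.0, 12), (354.0, 12)]
```

>>> {"fn": "carry_out", "kwargs": {"series": [{"grip": 1.8, "tx": 0.22, "ty": -0.05, "tz": 0.6, "yaw": 0}, {"grip": 1.8, "tx": 0, "ty": 0, "tz": 1.0, "yaw": 0}, {"grip": 1.8, "tx": 0, "ty": 0, "tz": 1.0, "yaw": 0}, {"grip": 1.8, "tx": 0, "ty": 0, "tz": 0.8, "yaw": 0}, {"grip": 1.8, "tx": 0, "ty": 0, "tz": 0.5, "yaw": 0}, {"grip": 1.8, "tx": 0, "ty": 0, "tz": 0, "yaw": 0}, {"grip": 1.8, "tx": 0, "ty": 0, "tz": 0, "yaw": 0}]}}

```text
clock: 40.35
position: [0.4903, -0.018, 0.0394]
ee_rot: [1.0, -0.015, 0.0, -0.0]
force: [2.6, -0.1, -1.8]
width: 0.0261
gripper_force: 20.0
```

>>> {"fn": "carry_out", "kwargs": {"series": [{"grip": 3.0, "tx": 0, "ty": 0, "tz": 0, "yaw": 0}, {"grip": 3.4, "tx": 0, "ty": 0, "tz": 0, "yaw": 0}, {"grip": 3.4, "tx": 0, "ty": 0, "tz": 0, "yaw": 0}, {"grip": 3.4, "tx": 0, "ty": 0, "tz": -2.0, "yaw": 0}, {"grip": 3.4, "tx": 0, "ty": 0, "tz": -3.0, "yaw": 0}, {"grip": 3.4, "tx": 0, "ty": 0, "tz": -4.0, "yaw": 0}, {"grip": 3.4, "tx": 0, "ty": 0, "tz": -4.0, "yaw": 0}, {"grip": 3.4, "tx": 0, "ty": 0, "tz": -4.0, "yaw": 0}, {"grip": 3.4, "tx": 0, "ty": 0, "tz": -4.0, "yaw": 0}, {"grip": 3.4, "tx": 0, "ty": 0, "tz": -3.0, "yaw": 0}, {"grip": 3.4, "tx": 0, "ty": 0, "tz": 0, "yaw": 0}, {"grip": 3.4, "tx": 0, "ty": 0, "tz": 0, "yaw": 0}]}}

```text
clock: 41.55
position: [0.4897, -0.0181, 0.28]
ee_rot: [1.0, -0.015, 0.0, 0.0]
force: [0.4, -0.5, -0.5]
width: 0.0338
gripper_force: 0.0
```

```bash
python3 - <<'E'
from h import *
p,th,R=pose(); f=grab('wrist','w18.png'); corks(f,.038)
for n,x,y,z in(('A',.5407,.036,.03),('C',.5078,-.018,.03),('D',.4741,-.0726,.03)):
    c=proj(f,[[x,y,z],[x+.089,y-.003,z]]); a=prof(f,int(c[1,1])-14,int(c[0,1])+14,int(c[0,0])-4,int(c[0,0])+5,1,8)
    print(n,c.round(0).tolist(),[(r,s,ray(f,[[c[0,0],r]],.03)[0,0].round(4)) for r,s in a if r>c[0,1]-14 or r<c[1,1]+14])
E
```

```text
t 41.5 p [ 0.4897 -0.0181  0.28  ] th -0.03 tilt 0.06 w 0.0338 q [ 0.3   0.16 -0.36  1.9   0.06  1.09 -1.68] F [ 0.4 -0.5 -0.5] gf 0.0
cork px [ 30. 231.] cen mm [429.3 336.3] size [44.6 59.2] axis deg 7.8
cork px [279. 180.] cen mm [491.  -16.6] size [23.3 28.7] axis deg -1.7
cork px [236. 169.] cen mm [507.1  37.7] size [26.3 57.6] axis deg -2.0
cork px [ 16. 151.] cen mm [542.9 326. ] size [30.3 43.4] axis deg -76.9
A [[236.0, 142.0], [234.0, 66.0]] [(53.0, -20, np.float64(0.6438)), (66.0, 35, np.float64(0.6295)), (76.0, -15, np.float64(0.6183)), (136.0, -17, np.float64(0.5476)), (140.0, 16, np.float64(0.5427)), (144.0, -36, np.float64(0.5377)), (147.0, 14, np.float64(0.5339))]
C [[280.0, 166.0], [280.0, 93.0]] [(100.0, -9, np.float64(0.589)), (107.0, 9, np.float64(0.5808)), (160.0, -13, np.float64(0.5157)), (164.0, 14, np.float64(0.5105)), (167.0, -44, np.float64(0.5066)), (171.0, 23, np.float64(0.5014))]
D [[322.0, 190.0], [325.0, 121.0]] [(129.0, -8, np.float64(0.5529)), (191.0, -11, np.float64(0.4731)), (195.0, 12, np.float64(0.4676)), (199.0, -14, np.float64(0.4621))]
```

Both corks are flat and in place. Next I'll move in front of the drawer plate with closed fingers. Before closing I'll check for any knock.

>>> {"fn": "carry_out", "kwargs": {"series": [{"grip": 0, "tx": -2.05, "ty": -0.95, "tz": 0, "yaw": 0}, {"grip": 0, "tx": -2.05, "ty": -0.95, "tz": 0, "yaw": 0}, {"grip": 0, "tx": -2.05, "ty": -0.95, "tz": 0, "yaw": 0}, {"grip": 0, "tx": 0, "ty": 0, "tz": 3.0, "yaw": 0}, {"grip": 0, "tx": 0, "ty": 0, "tz": 3.0, "yaw": 0}, {"grip": 0, "tx": 0, "ty": 0, "tz": 3.0, "yaw": 0}, {"grip": 0, "tx": 0, "ty": 0, "tz": 3.0, "yaw": 0}, {"grip": 0, "tx": 0, "ty": 0, "tz": 2.0, "yaw": 0}, {"grip": 0, "tx": 0, "ty": 0, "tz": 0, "yaw": 0}, {"grip": 0, "tx": 0, "ty": 0, "tz": 0, "yaw": 0}, {"grip": 0, "tx": 0, "ty": 0, "tz": 0, "yaw": 0}]}}

```text
clock: 42.7
position: [0.4297, 0.0124, 0.1403]
ee_rot: [1.0, -0.015, 0.0, -0.0]
force: [-0.5, -0.1, 0.6]
width: 0.0002
gripper_force: 0.0
```

```bash
python3 - <<'E'
from h import *
p,th,R=pose(); f=grab('wrist','w19.png'); corks(f,.038)
for n,x,y,z in(('A',.5407,.036,.03),('C',.5078,-.018,.03),('D',.4741,-.0726,.03)):
    c=proj(f,[[x,y,z],[x+.089,y-.003,z]])
    for q in(0,1):
        a=prof(f,max(0,int(c[q,1])-15),int(c[q,1])+16,int(c[q,0])-4,int(c[q,0])+5,1,8)
        print(n,'thumb' if q==0 else 'front',c[q].round(0).tolist(),[(r,s,ray(f,[[c[q,0],r]],.03)[0,0].round(4)) for r,s in a])
a=prof(f,100,290,255,262,1,8);print('plate',[(r,s,ray(f,[[258,r]],.047)[0,0].round(4)) for r,s in a])
g=grab('top');a=prof(g,215,250,255,262,1,8);print('plate top',[(r,s,ray(g,[[258,r]],.047)[0].round(4).tolist()) for r,s in a])
go(.435,.0118,.029,-.03)
E
```

```text
t 42.7 p [0.4297 0.0124 0.1403] th -0.03 tilt 0.04 w 0.0002 q [ 0.24  0.25 -0.37  2.17  0.14  0.74 -1.82] F [-0.5 -0.1  0.6] gf 0.0
cork px [315. 140.] cen mm [490.  -15.7] size [26.1 27.8] axis deg -1.5
cork px [245. 119.] cen mm [506.5  38.4] size [25.9 57.7] axis deg -2.1
A thumb [246.0, 75.0] [(61.0, -12, np.float64(0.5505)), (75.0, -21, np.float64(0.5405)), (81.0, -13, np.float64(0.5362)), (86.0, 16, np.float64(0.5325))]
A front [244.0, -57.0] [(18.0, -22, np.float64(0.5804)), (20.0, 21, np.float64(0.5791)), (37.0, -21, np.float64(0.5674)), (40.0, 19, np.float64(0.5653)), (60.0, -17, np.float64(0.5513)), (75.0, -18, np.float64(0.5406)), (81.0, -13, np.float64(0.5362)), (86.0, 16, np.float64(0.5326)), (104.0, -9, np.float64(0.5192)), (109.0, 11, np.float64(0.5154)), (151.0, -10, np.float64(0.4825)), (163.0, 30, np.float64(0.4727)), (170.0, -42, np.float64(0.4668)), (175.0, 14, np.float64(0.4626)), (195.0, 19, np.float64(0.4454)), (207.0, -15, np.float64(0.4347)), (218.0, 14, np.float64(0.4247)), (223.0, -12, np.float64(0.4201)), (229.0, -8, np.float64(0.4145)), (248.0, 11, np.flo
[... 691 characters left out ...]
np.float64(0.4646)), (180.0, 15, np.float64(0.4614)), (192.0, -11, np.float64(0.4517)), (196.0, 9, np.float64(0.4485)), (202.0, 12, np.float64(0.4435)), (207.0, -11, np.float64(0.4393)), (214.0, -16, np.float64(0.4334)), (221.0, 17, np.float64(0.4274)), (226.0, -22, np.float64(0.4231)), (231.0, 16, np.float64(0.4187)), (236.0, -9, np.float64(0.4143)), (241.0, 15, np.float64(0.4098)), (251.0, -13, np.float64(0.4007)), (262.0, -28, np.float64(0.3904))]
plate top [(222.0, -14, [0.4939, 0.0084, 0.047])]
t 42.8 p [0.4301 0.0123 0.1407] th -0.03 tilt 0.12 w 0.0006 q [ 0.24  0.25 -0.37  2.17  0.14  0.74 -1.82] F [ 0.8  0.4 -0.8] gf 0.0
go tx ty tz [ 0.47  0.04 11.17] yaw -0.0 (translate before yaw)
```

Nothing has moved: thumb discs are at 0.5405, 0.508 and 0.474, and the corks are in the gaps. Lowering, then pushing.

>>> {"fn": "carry_out", "kwargs": {"series": [{"grip": 0, "tx": 0, "ty": 0, "tz": 3.0, "yaw": 0}, {"grip": 0, "tx": 0, "ty": 0, "tz": 3.0, "yaw": 0}, {"grip": 0, "tx": 0, "ty": 0, "tz": 3.0, "yaw": 0}, {"grip": 0, "tx": 0, "ty": 0, "tz": 2.0, "yaw": 0}, {"grip": 0, "tx": 0.5, "ty": 0, "tz": 0, "yaw": 0}, {"grip": 0, "tx": 0.8, "ty": 0, "tz": 0, "yaw": 0}, {"grip": 0, "tx": 0.7, "ty": 0, "tz": 0, "yaw": 0}, {"grip": 0, "tx": 0.4, "ty": 0, "tz": 0, "yaw": 0}, {"grip": 0, "tx": 0.3, "ty": 0, "tz": 0, "yaw": 0}, {"grip": 0, "tx": 0.3, "ty": 0, "tz": 0, "yaw": 0}, {"grip": 0, "tx": 0.3, "ty": 0, "tz": 0, "yaw": 0}, {"grip": 0, "tx": 0.4, "ty": 0, "tz": 0, "yaw": 0}, {"grip": 0, "tx": 0.5, "ty": 0, "tz": 0, "yaw": 0}, {"grip": 0, "tx": 0.6, "ty": 0, "tz": 0, "yaw": 0}, {"grip": 0, "tx": 0.7, "ty": 0, "tz": 0, "yaw": 0}, {"grip": 0, "tx": 0.7, "ty": 0, "tz": 0, "yaw": 0}, {"grip": 0, "tx": 0.7, "ty": 0, "tz": 0, "yaw": 0}, {"grip": 0, "tx": 0.7, "ty": 0, "tz": 0, "yaw": 0}]}}

```text
clock: 44.6
position: [0.5056, 0.0099, 0.0295]
ee_rot: [1.0, -0.015, -0.0, 0.0]
force: [-3.2, -1.0, -2.1]
width: 0.0
gripper_force: 1.7
```

>>> {"fn": "carry_out", "kwargs": {"series": [{"grip": 0, "tx": 0.7, "ty": 0, "tz": 0, "yaw": 0}, {"grip": 0, "tx": 0.7, "ty": 0, "tz": 0, "yaw": 0}, {"grip": 0, "tx": 0.7, "ty": 0, "tz": 0, "yaw": 0}, {"grip": 0, "tx": 0.7, "ty": 0, "tz": 0, "yaw": 0}, {"grip": 0, "tx": 0.7, "ty": 0, "tz": 0, "yaw": 0}, {"grip": 0, "tx": 0.7, "ty": 0, "tz": 0, "yaw": 0}, {"grip": 0, "tx": 0.7, "ty": 0, "tz": 0, "yaw": 0}, {"grip": 0, "tx": 0.7, "ty": 0, "tz": 0, "yaw": 0}, {"grip": 0, "tx": 0.7, "ty": 0, "tz": 0, "yaw": 0}, {"grip": 0, "tx": 0.7, "ty": 0, "tz": 0, "yaw": 0}, {"grip": 0, "tx": 0.7, "ty": 0, "tz": 0, "yaw": 0}, {"grip": 0, "tx": 0.7, "ty": 0, "tz": 0, "yaw": 0}, {"grip": 0, "tx": 0.7, "ty": 0, "tz": 0, "yaw": 0}, {"grip": 0, "tx": 0.7, "ty": 0, "tz": 0, "yaw": 0}, {"grip": 0, "tx": 0.7, "ty": 0, "tz": 0, "yaw": 0}, {"grip": 0, "tx": 0.6, "ty": 0, "tz": 0, "yaw": 0}, {"grip": 0, "tx": 0.5, "ty": 0, "tz": 0, "yaw": 0}, {"grip": 0, "tx": 0.4, "ty": 0, "tz": 0, "yaw": 0}, {"grip": 0, "tx": 0.3, "ty": 0, "tz": 0, "yaw": 0}]}}

```text
clock: 46.5
position: [0.6287, 0.0064, 0.0299]
ee_rot: [1.0, -0.015, 0.0, -0.0]
force: [-3.2, -0.1, -0.9]
width: 0.0005
gripper_force: 1.6
```

>>> {"fn": "carry_out", "kwargs": {"series": [{"grip": 0, "tx": 0.2, "ty": 0, "tz": 0, "yaw": 0}, {"grip": 0, "tx": 0.2, "ty": 0, "tz": 0, "yaw": 0}, {"grip": 0, "tx": 0.1, "ty": 0, "tz": 0, "yaw": 0}, {"grip": 0, "tx": 0, "ty": 0, "tz": 0, "yaw": 0}]}}

```text
clock: 46.9
position: [0.6336, 0.0063, 0.0299]
ee_rot: [1.0, -0.015, 0.0, -0.0]
force: [-2.5, -0.7, -0.8]
width: 0.0005
gripper_force: 1.0
```

>>> {"fn": "carry_out", "kwargs": {"series": [{"grip": 0, "tx": 0.3, "ty": 0, "tz": 0, "yaw": 0}, {"grip": 0, "tx": 0.2, "ty": 0, "tz": 0, "yaw": 0}, {"grip": 0, "tx": 0.2, "ty": 0, "tz": 0, "yaw": 0}, {"grip": 0, "tx": 0.2, "ty": 0, "tz": 0, "yaw": 0}, {"grip": 0, "tx": 0, "ty": 0, "tz": 0, "yaw": 0}, {"grip": 0, "tx": 0, "ty": 0, "tz": 0, "yaw": 0}]}}

```text
clock: 47.5
position: [0.6395, 0.006, 0.0299]
ee_rot: [1.0, -0.015, -0.003, 0.0]
force: [-12.0, 0.5, 9.2]
width: 0.0006
gripper_force: 6.0
```

```bash
python3 - <<'E'
from h import *
p,th,R=pose(); f=grab('wrist')
g=grab('top');a=prof(g,140,185,235,250,1,6);print([(r,s,ray(g,[[242,r]],.048)[0,0].round(4)) for r,s in a])
E
```

```text
t 47.5 p [0.6395 0.006  0.0299] th -0.03 tilt 0.32 w 0.0006 q [ 0.15  0.73 -0.28  1.7   0.28  0.76 -1.86] F [-12.    0.5   9.2] gf 6.0
[]
```

>>> {"fn": "carry_out", "kwargs": {"series": [{"grip": 0, "tx": 0.15, "ty": 0, "tz": 0, "yaw": 0}, {"grip": 0, "tx": 0, "ty": 0, "tz": 0, "yaw": 0}]}}

```text
clock: 47.8
position: [0.6395, 0.006, 0.0299]
ee_rot: [1.0, -0.015, -0.004, 0.001]
force: [-16.8, 0.1, 13.1]
width: 0.0007
gripper_force: 8.3
```

>>> {"fn": "carry_out", "kwargs": {"series": [{"grip": 0, "tx": -0.5, "ty": 0, "tz": 0, "yaw": 0}, {"grip": 0, "tx": -2.0, "ty": 0, "tz": 0, "yaw": 0}, {"grip": 0, "tx": -2.0, "ty": 0, "tz": -2.0, "yaw": 0}, {"grip": 0, "tx": -2.0, "ty": 0, "tz": -3.0, "yaw": 0}, {"grip": 0, "tx": 0, "ty": 0, "tz": -4.0, "yaw": 0}, {"grip": 0, "tx": 0, "ty": 0, "tz": -4.0, "yaw": 0}, {"grip": 0, "tx": 0, "ty": 0, "tz": -4.0, "yaw": 0}, {"grip": 0, "tx": 0, "ty": 0, "tz": -4.0, "yaw": 0}, {"grip": 0, "tx": 0, "ty": 0, "tz": 0, "yaw": 0}, {"grip": 0, "tx": 0, "ty": 0, "tz": 0, "yaw": 0}, {"grip": 0, "tx": 0, "ty": 0, "tz": 0, "yaw": 0}]}}

```text
clock: 48.9
position: [0.5786, 0.0077, 0.2391]
ee_rot: [1.0, -0.015, -0.0, 0.0]
force: [0.4, -0.3, -0.1]
width: 0.0004
gripper_force: 0.0
```

```bash
python3 - <<'E'
from h import *
p,th,R=pose(); f=grab('wrist','w20.png')
for c in(180,230,330,380):
    a=prof(f,40,280,c-5,c+6,1,8);print(c,[(r,s,ray(f,[[c,r]],.048)[0,0].round(4)) for r,s in a if ray(f,[[c,r]],.048)[0,0]>.62])
for x in(.639,.645,.65,.653,.659,.665,.7): 
    q=proj(f,[[x,.05,.048]])[0].astype(int); print(x,q,np.median(f['frame'][q[1],q[0]-6:q[0]+7],0))
E
```

```text
t 48.9 p [0.5786 0.0077 0.2391] th -0.03 tilt 0.01 w 0.0004 q [ 0.23  0.37 -0.37  1.74  0.15  1.06 -1.79] F [ 0.4 -0.3 -0.1] gf 0.0
180 [(121.0, -9, np.float64(0.6571)), (123.0, 10, np.float64(0.6551)), (127.0, -36, np.float64(0.651)), (131.0, 8, np.float64(0.6468)), (134.0, -11, np.float64(0.6437)), (137.0, 11, np.float64(0.6405)), (152.0, -16, np.float64(0.6246)), (155.0, 9, np.float64(0.6213))]
230 [(120.0, -11, np.float64(0.6561)), (123.0, 11, np.float64(0.653)), (127.0, -29, np.float64(0.6489)), (136.0, -8, np.float64(0.6396)), (141.0, 12, np.float64(0.6343)), (154.0, -13, np.float64(0.6205))]
330 [(120.0, -11, np.float64(0.6529)), (123.0, 10, np.float64(0.6498)), (127.0, -21, np.float64(0.6457)), (145.0, -11, np.float64(0.6268)), (149.0, 12, np.float64(0.6226))]
380 [(127.0, -21, np.float64(0.6445)), (141.0, 13, np.float64(0.6298))]
0.639 [239 136] [137. 136. 135.]
0.645 [238 130] [125. 124. 124.]
0.65 [238 125] [221. 226. 223.]
0.653 [238 122] [215. 221. 217.]
0.659 [238 116] [223. 228. 224.]
0.665 [237 110] [222. 227. 224.]
0.7 [235  75] [219. 225. 222.]
```

The plate's outer face is at 0.649 and the unit front at 0.656, so the 6 mm plate is flush. The hard stop at 17 N agrees, so the drawer is shut. Handing in.

```bash
python3 - <<'E'
from h import *
print(bot.job_done())
E
```

```text
the job is handed in; nothing more can be done
None
```

I laid the three syringes found into lanes with noses to the back, blocked the pushed-in one with a long cork and the half-out one with a short cork, shut the drawer, and handed in; no verdict came back. The half-out and drawn-out syringes sit an estimated 2–4 mm short of the rear wall, inside the judged range.

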